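# Sweep the loose nuts into the collecting tray

### The arm

A 6-joint arm with a two-finger parallel gripper is mounted at the origin on the work surface. World frame = base frame: x ahead of the robot, y to its left, z up, the work surface at z = 0. Lengths are in mm, angles in degrees, forces in N, time in s.
With the tool pointing down it reaches from about 350 to 850 mm from the base axis. Payload 8.1 kg.
Tool frame: the origin (TCP) lies on the centre line of the jaws, within the pads' length; the fingertips stand 19 mm ahead of it and the grasp point (between the pads) is the TCP; z points along the fingers, y is the line along which they close (so a half turn about z gives the same grasp; the last joint's range is limited). The gripper opens to 85 mm and grips with 20 to 120 N. Pads are 22 mm wide; open, the fingers measure 114 mm over their backs; the gripper's body (76 mm by 85 mm) begins 54 mm behind the grasp point. The pads swing forward as they close: fully open they stand 13 mm farther back than shut.
Start: joints at [-79.263, 7.471, 85.268, -0, 87.261, -4.893], TCP at [161.678, -577.811, 228.292] pointing down, gripper open.
Joint ranges: [-169.43, 169.43], [-51.17, 129.36], [1.28, 143.12], [-76.62, 256.62], [0, 156.53], [-152.29, 152.29]. Speed limits (degrees/s): [136.94, 136.94, 159.86, 180, 180, 180].

### API

Orientations are given as [roll, pitch, yaw] about the fixed x, y, z axes, in that order (R = Rz(yaw) Ry(pitch) Rx(roll)).
In Python, from bench import r gives the robot as it stands. The module is installed in compiled form; this text tells all that it offers.
- The arm moves only by the tool servo_tool, never from a script. Its arguments are lists of equal length, an entry for each row: "fingers": the finger opening in m, from 0 to 0.0854; "linear": the shift along the tool's x, y, z in m, a list of three; "rotation": the turn, a rotation vector about the tool's x, y, z in degrees, a list of three. A call has 1 to 10 rows; each row is the pose to reach, as a shift and turn from the pose commanded when the call began, along the tool's axes at that moment; what a row does not reach only later rows make up. A row lasts 1/10 s, in which the tool goes at most 50 mm and 8.59 degrees, less where a joint would pass 70% of its speed; a pose out of reach is approached as far as the arm can. A call with a gripper value outside its range is refused whole. The fingers move at their own pace and stop on an object; "force" is the grip in N (left out, the last holds). Time passes only in rows, so rows that repeat a pose let the fingers close. It gives the time, the measured TCP pose, the force, the opening and the grip force at its end, in the units of the state.
- r.sense(): the state, without advancing time (a new reading comes with each control period).
- r.snapshot(name): name is "scene" or "top" or "wrist"; returns a dict with "frame" (420x560x3 uint8, red, green, blue), "fx", "fy", "cx", "cy" (pixels), "camera_from_world" (4x4, takes a point from world to camera coordinates). Camera axes: x right, y up, looking along -z (the intrinsics and any distortion apply to the point x, -y, -z); pixel columns grow to the right and rows downward; lengths in mm; the calibration is good to about 2 mm. A picture is of the moment at which its call begins. There is no depth.
- r.hand_in(): hands the job in; it is judged then, once.
The state is a dict: "time": time; "joint_pos": joint angles; "qd": joint speeds; "joint_efforts": joint torques, N m; "tool_pos": TCP position; "tcp_rot": TCP orientation; "ft_force": force on the tool from outside, world axes, zero at the start; "wrist_torque": the same for the moment, N m; "finger_gap": finger opening in mm; "grip_force": force on a finger pad.
Only numpy, scipy, OpenCV 4.12 (cv2) and the standard library are available. Lean on these libraries where they do the work, as an engineer would, in place of code of your own. Each camera call takes 0.05 s, during which the arm holds its last target. There are 200 camera calls.

### The job

Sweep the three loose gold-coloured nuts along the bench with your fingertips, over the lip and into the open blue collecting tray, so that all three end up on its floor, past the lip and inside the walls. Slide them with a light push: do not pinch, lift, press down or jam them, and do not knock over or push aside the levelling feet, the lens or the other things lying around.

Things in the scene. Friction and masses are not known exactly. Their poses are not given: they have to be found in the camera images.
- nut1_center (a point): loose gold-coloured (yellow-plated) steel M16 hexagon nut lying flat on the bench: 24 mm across flats, 27.7 mm across corners, 13 mm high, about 34 g, dark 15 mm bore. The point is its centre, 6.5 mm above its underside; z is the nut's axis
- nut2_center (a point): loose gold-coloured (yellow-plated) steel M16 hexagon nut lying flat on the bench: 24 mm across flats, 27.7 mm across corners, 13 mm high, about 34 g, dark 15 mm bore. The point is its centre, 6.5 mm above its underside; z is the nut's axis
- nut3_center (a point): loose gold-coloured (yellow-plated) steel M16 hexagon nut lying flat on the bench: 24 mm across flats, 27.7 mm across corners, 13 mm high, about 34 g, dark 15 mm bore. The point is its centre, 6.5 mm above its underside; z is the nut's axis
- tray: blue sheet-steel tray screwed to the bench, open at the front. Origin on the bench under its middle; +x points into the tray away from the mouth, y along the mouth, z up. Flat floor (top 2 mm above the bench) from x = -50 to the back wall at x = +60 mm; inner faces of the side walls at y = -85 and +85 mm, from x = -50 mm on. Walls 2 mm thick, 25 mm high. Outside, a screwed lug at x = +15 mm, 20 mm wide
- tray_mouth (a point): middle of the tray's mouth (tray x = -50 mm, y = 0, 2 mm above the bench), where the side walls and the flat floor begin; axes as the tray. In front of it a bare-steel tapered lip, as wide as the mouth (170 mm), slopes down to the bench at tray x = -70 mm, so that parts slide up over it
- foot1: levelling foot standing on the bench: black rubber disc 50 mm across and 17 mm high tapering to a steel hexagon, then an upright 16 mm threaded stud; 65 mm tall in all, loose, 0.19 kg. Origin: centre of its underside. Bystander, leave it standing
- foot2: levelling foot standing on the bench: black rubber disc 50 mm across and 17 mm high tapering to a steel hexagon, then an upright 16 mm threaded stud; 65 mm tall in all, loose, 0.19 kg. Origin: centre of its underside. Bystander, leave it standing
- lens: black camera lens standing upright on its steel mount: 42 mm across at the top, 48 mm tall, loose, 0.1 kg. Origin: centre of its underside. Bystander, leave it standing
- tape_roll: roll of black tape lying flat, 94 mm across, 19 mm high, loose, origin at the centre of its underside. Bystander, leave it alone
- screwdriver: red-handled screwdriver lying on the bench along its x axis, about 200 mm long, loose. Bystander, leave it alone
- profile: offcut of slotted aluminium profile lying along its y axis, 40 x 40 mm, 200 mm long, loose, 0.34 kg, origin at the centre of its underside. Bystander, leave it alone
- laptop: opened black laptop lying on its lid in a frame of black tape, fixed, 360 mm along its y axis by 250 mm, 25 mm high with its parts, origin at the centre of its underside. Not part of the job

How it is judged (in metres and radians):
At the end, for the whole second after the job is handed in: All three nuts at rest on the tray floor, past the lip (centre beyond -38 mm along the tray's x) and between the walls, centre below 20 mm; feet and lens upright (within 0.15 rad), and they, the tape, screwdriver and profile within 20 mm of where they began (x of nut1_center in the frame of tray between -0.038 and 0.062 m and y of nut1_center in the frame of tray between -0.086 and 0.086 m and height (world z) of each of nut1_center, nut2_center, nut3_center below 0.02 m and linear speed of each of nut1, nut2, nut3 below 0.02 m/s and x of nut2_center in the frame of tray between -0.038 and 0.062 m and y of nut2_center in the frame of tray between -0.086 and 0.086 m and x of nut3_center in the frame of tray between -0.038 and 0.062 m and y of nut3_center in the frame of tray between -0.086 and 0.086 m and distance of each of foot1, foot2, lens, tape_roll, screwdriver, profile from where it was at the start of the episode below 0.02 m and angle between each of foot1, foot2, lens's own z axis and vertical below 0.15 rad); the robot touches nothing.
It fails at once if a nut is lifted or carried: its centre rises more than 28 mm above the bench (it must slide) (height (world z) of any of nut1_center, nut2_center, nut3_center above 0.028 m).
It fails at once if a nut is pinched, pressed down or jammed by the fingers with more than 15 N (contact force between the fingers and nut1 above 15 N or contact force between the fingers and nut2 above 15 N or contact force between the fingers and nut3 above 15 N).
It fails at once if a levelling foot or the lens is knocked over (tilted more than 0.3 rad) or pushed more than 20 mm (angle between any of foot1, foot2, lens's own z axis and vertical above 0.3 rad or distance of any of foot1, foot2, lens from where it was at the start of the episode above 0.02 m).
It fails at once if the tape, screwdriver or profile offcut is pushed more than 20 mm (distance of any of tape_roll, screwdriver, profile from where it was at the start of the episode above 0.02 m).
It also fails if it takes over 61 s, if anything falls off the work surface, if the arm or the gripper's body presses on something with over 40 N, if the wrist force passes 120 N, or if a joint passes its speed limit or range.

## Working session

There is one attempt and no reset: what is moved stays moved. The work goes in short steps, Python scripts to look and compute and a tool call to move; the robot and the scene stay as the last step left them, time stands still between calls to the robot, and variables do not carry over. Pictures are saved under pics/ and viewed, at most 10 in all, crops included, and the job is handed in when it is done.

Besides the shell and the picture viewer there is one more tool, called after "Call:" by a JSON object that holds its "name" and its "arguments". servo_tool: Moves the arm, as the interface text tells. Its arguments: {"type":"object","properties":{"fingers":{"type":"array","items":{"type":"number"}},"linear":{"type":"array","items":{"type":"array","items":{"type":"number"}}},"rotation":{"type":"array","items":{"type":"array","items":{"type":"number"}}},"force":{"type":"number"}},"required":["fingers","linear","rotation"]}

```bash
mkdir -p pics; cat > h.py <<'E'
import numpy as np, cv2
from bench import r
def snap(n,f):
    s=r.snapshot(n); cv2.imwrite('pics/'+f+'.png',s['frame'][:,:,::-1]); np.savez(f+'.npz',**s); return s
def ray(s,uv,z):
    T=np.array(s['camera_from_world']); R=T[:3,:3]; c=-R.T@T[:3,3]
    d=R.T@np.array([(uv[0]-s['cx'])/s['fx'],-(uv[1]-s['cy'])/s['fy'],-1])
    return c+d*(z-c[2])/d[2]
def proj(s,p):
    q=np.array(s['camera_from_world'])@np.append(p,1); return s['cx']+s['fx']*q[0]/-q[2], s['cy']-s['fy']*q[1]/-q[2]
E
python3 - <<'E'
from h import *
s=snap('top','top0'); snap('scene','scene0')
print({k:v for k,v in s.items() if k not in('frame',)})
print(r.sense())
E
```

```text
{'fx': 425.1738447029323, 'fy': 425.1738447029323, 'cx': 279.1957808272744, 'cy': 204.57866747256534, 'camera_from_world': array([[-2.37239796e-02, -9.99717575e-01,  1.39408515e-03,
        -1.20551613e+02],
       [ 9.96923028e-01, -2.35534058e-02,  7.47643796e-02,
        -5.55337035e+02],
       [-7.47104288e-02,  3.16350421e-03,  9.97200253e-01,
        -9.79690038e+02],
       [ 0.00000000e+00,  0.00000000e+00,  0.00000000e+00,
         1.00000000e+00]])}
{'time': 0.1, 'joint_pos': array([-7.92635147e+01,  7.51208225e+00,  8.53242116e+01, -6.33506660e-04,
        8.72613418e+01, -4.89299956e+00]), 'qd': array([ 0.03140835, -0.05079735, -0.10368769, -0.03003737,  0.07796742,
        0.11217697]), 'joint_efforts': array([ 1.41010667e-03, -5.70952678e+01, -5.01941228e+01, -1.61854919e-04,
        8.20407411e-03, -3.49791833e-05]), 'tool_pos': array([ 161.57240472, -577.3080414 ,  227.32453726]), 'tcp_rot': array([-1.79902666e+02, -7.69742219e-03,  1.56295091e+01]), 'ft_force': array([-0.12747668,  0.72369082,  0.78342625]), 'wrist_torque': array([-0.04091611,  0.01687816, -0.00604061]), 'grip_force': 0.0, 'finger_gap': 85.25576344186715}
```

View pics/top0.png

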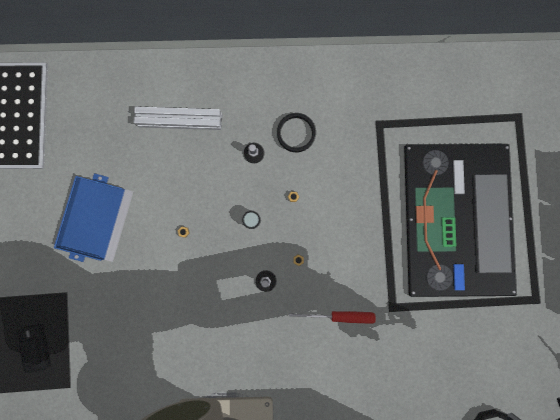

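View pics/scene0.png

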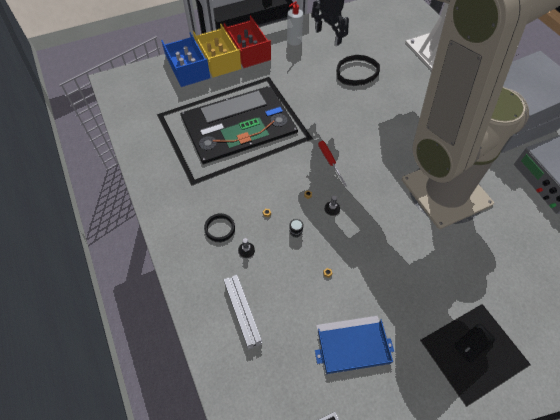

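The top view shows nuts at about (183,231), (293,196) and (298,260), and the tray at about (90,218) with its lip facing right. The feet are at (254,152) and (265,281), the lens at (251,219), the tape at (296,132), the profile at (175,117) and the screwdriver at (353,317).

```bash
python3 - <<'E'
from h import *
s=dict(np.load('top0.npz')); f=s['frame']; hsv=cv2.cvtColor(f,cv2.COLOR_RGB2HSV)
m=cv2.inRange(hsv,(15,110,40),(32,255,255)); m=cv2.morphologyEx(m,cv2.MORPH_CLOSE,np.ones((5,5)))
n,l,st,c=cv2.connectedComponentsWithStats(m)
for i in range(1,n):
    if st[i,4]>30 : print('gold',c[i].round(1),st[i],ray(s,c[i],10).round(1))
m=cv2.inRange(hsv,(100,120,40),(125,255,255)); m[:,:30]=0; m[:,150:]=0
m2=cv2.morphologyEx(m,cv2.MORPH_OPEN,np.ones((15,15)))
ct=max(cv2.findContours(m2,0,2)[0],key=cv2.contourArea); b=cv2.minAreaRect(ct)
print(b); 
for p in cv2.boxPoints(b): print(p.round(1),ray(s,p,2).round(1),ray(s,p,25).round(1))
for nm,uv,z in [('foot1stud',(253,149),65),('foot1disc',(254,153),8),('foot2disc',(265,281),8),('lens',(251,219),48),('tape',(296.5,132),19),('profL',(135,117),40),('profR',(221,119),40),('sd',(332,316),15),('sdend',(375,318),15)]: print(nm,ray(s,uv,z).round(1))
crop=f[90:320,40:340]; cv2.imwrite('pics/crop.png',cv2.resize(crop[:,:,::-1],(780,598),interpolation=cv2.INTER_CUBIC))
E
```

```text
gold [292.9 196.7] [288 192  11  10  54] [ 571.3 -166.8   10. ]
gold [182.9 231.6] [178 227  11  10  84] [494.5  95.6  10. ]
gold [298.1 259.4] [294 255   9  10  51] [ 422.6 -175.2   10. ]
((88.93470764160156, 217.42196655273438), (50.902801513671875, 80.8688735961914), 16.389541625976562)
[ 53.1 249. ] [460.5 406.1   2. ] [460.9 394.   25. ]
[ 75.9 171.4] [645.4 354.2   2. ] [641.6 343.2  25. ]
[124.8 185.8] [607.8 236.4   2. ] [604.8 228.1  25. ]
[101.9 263.4] [423.8 289.9   2. ] [425.  280.4  25. ]
foot1stud [677. -77.  65.]
foot1disc [679.1 -76.1   8. ]
foot2disc [373.9 -96.1   8. ]
lens [518.8 -68.4  48. ]
tape [ 725.3 -179.1   19. ]
profL [764.6 199.3  40. ]
profR [755.1  -2.1  40. ]
sd [ 290.5 -250.1   15. ]
sdend [ 283.5 -349.8   15. ]
```

View pics/crop.png

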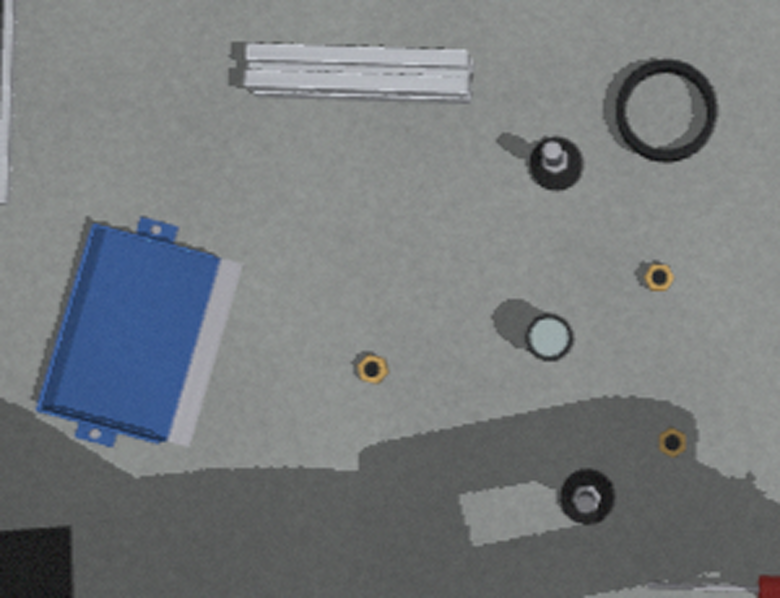

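The crop gives the mouth edge from about (123.8,189.2) to (104.2,259.2) and the lip's outer edge from (132.7,191.5) to (111.9,261.5) in full-image pixels. All the nuts have clear lanes. I'll work out the tray frame and the waypoints next.

```bash
cat > tray.py <<'E'
from h import *
s=dict(np.load('top0.npz'))
a,b=[ray(s,p,2)[:2] for p in((123.8,189.2),(104.2,259.2))]
c,d=[ray(s,p,0)[:2] for p in((132.7,191.5),(111.9,261.5))]
M=(a+b)/2; u=(b-a)+(d-c); u/=np.linalg.norm(u); ty=u; tx=np.array([u[1],-u[0]])
tx=tx if tx[1]>0 else -tx
def w(x,y): return M+tx*(x+50)+ty*y
def t(p): q=np.array(p)[:2]-M; return np.round([q@tx-50,q@ty],1)
E
python3 - <<'E'
from tray import *
print(M,tx,ty,'width',np.linalg.norm(b-a),np.linalg.norm(d-c),'lip',((c+d)/2-M)@tx)
P={'C':[(494.5,95.6),w(15,-3)],'A':[(571.3,-166.8),(603,-72),w(10,-48)],'B':[(422.6,-175.2),(447,-85),w(10,45)]}
for k,p in P.items():
    p=[np.array(q) for q in p]; 
    for i in range(len(p)-1):
        v=p[i+1]-p[i]; L=np.linalg.norm(v); v/=L
        print(k,'nut',p[i].round(),'->',p[i+1].round(),'L',L.round(),'yaw',np.degrees(np.arctan2(v[1],v[0])).round(1),'TCP start(-50)',(p[i]-50*v).round(),'TCP end(-18)',(p[i+1]-18*v).round())
E
```

```text
[516.59424923 261.66967827] [0.27485383 0.96148602] [-0.96148602  0.27485383] width 172.2595899871698 173.2529643940906 lip -19.989201832405563
C nut [494.  96.] -> [537. 323.] L 232.0 yaw 79.3 TCP start(-50) [485.  46.] TCP end(-18) [534. 306.]
A nut [ 571. -167.] -> [603 -72] L 100.0 yaw 71.5 TCP start(-50) [ 555. -214.] TCP end(-18) [597. -89.]
A nut [603 -72] -> [579. 306.] L 379.0 yaw 93.6 TCP start(-50) [ 606. -122.] TCP end(-18) [580. 288.]
B nut [ 423. -175.] -> [447 -85] L 93.0 yaw 74.9 TCP start(-50) [ 410. -223.] TCP end(-18) [ 442. -102.]
B nut [447 -85] -> [490. 332.] L 419.0 yaw 84.1 TCP start(-50) [ 442. -135.] TCP end(-18) [488. 314.]
```

Call:
{"name": "servo_tool", "arguments": {"fingers": [0.02,0.02,0.02,0.02,0.02,0.02,0.02,0.02,0.02,0.02], "linear": [[0.034,-0.037,0],[0.068,-0.073,0],[0.102,-0.11,0],[0.136,-0.147,0],[0.17,-0.184,0],[0.204,-0.22,0],[0.238,-0.257,0],[0.272,-0.294,0],[0.306,-0.33,0],[0.34,-0.366,0]], "rotation": [[0,0,-7],[0,0,-14],[0,0,-21],[0,0,-28],[0,0,-35],[0,0,-42],[0,0,-49],[0,0,-56],[0,0,-64],[0,0,-64]], "force": 20}}

```text
time: 1.1
tool_pos: [390.8, -131.7, 228.2]
tcp_rot: [180.0, 0.0, 79.9]
ft_force: [1.1, -0.9, 0.4]
finger_gap: 20.2
grip_force: 0.0
```

```bash
cat >> tray.py <<'E'
def go(x,y,z,yaw,cur=None):
    st=r.sense(); p,ya=(st['tool_pos'],st['tcp_rot'][2]) if cur is None else (np.array(cur[:3]),cur[3])
    q=np.radians(ya); dx,dy,dz=np.array([x,y,z])-p
    print('from',p.round(1),round(ya,1),'tool shift',np.round([np.cos(q)*dx+np.sin(q)*dy,np.sin(q)*dx-np.cos(q)*dy,-dz],1),'turn z',round(ya-yaw,1))
E
python3 - <<'E'
from tray import *
print(r.sense()['time'],r.sense()['tcp_rot'])
go(485,46,130,79.3)
E
```

```text
1.1 [1.79982096e+02 5.08744651e-03 7.99138013e+01]
from [ 390.8 -131.7  228.2] 79.9 tool shift [191.5  61.6  98.2] turn z 0.6
```

Call:
{"name": "servo_tool", "arguments": {"fingers": [0.02,0.02,0.02,0.02,0.02,0.02,0.02,0.02,0.02,0.02], "linear": [[0.04,0.012,0.02],[0.08,0.025,0.04],[0.12,0.038,0.06],[0.16,0.05,0.08],[0.193,0.061,0.1],[0.193,0.061,0.13],[0.193,0.061,0.16],[0.193,0.061,0.18],[0.193,0.061,0.195],[0.193,0.061,0.198]], "rotation": [[0,0,0],[0,0,0],[0,0,0],[0,0,0],[0,0,0],[0,0,0],[0,0,0],[0,0,0],[0,0,0],[0,0,0]]}}

```text
time: 2.1
tool_pos: [483.0, 45.2, 27.7]
tcp_rot: [-179.7, 0.0, 79.6]
ft_force: [-1.0, 0.0, 0.1]
finger_gap: 20.0
grip_force: 0.0
```

```bash
python3 - <<'E'
from tray import *
go(485,46,23,79.3); s=snap('wrist','w1')
print(proj(s,(494.5,95.6,10)),proj(s,tuple(r.sense()['tool_pos'][:2])+(11,)))
s=snap('scene','sc1'); u,v=map(int,proj(s,(494.5,95.6,6)));print(u,v)
cv2.imwrite('pics/sc1c.png',cv2.resize(s['frame'][v-60:v+40,u-65:u+65,::-1],(520,400),interpolation=cv2.INTER_CUBIC))
E
```

```text
from [483.   45.2  27.7] 79.6 tool shift [1.1 1.8 4.7] turn z 0.3
(np.float64(286.79825473767374), np.float64(173.72042428678157)) (np.float64(283.5449387767669), np.float64(259.306190075837))
327 273
```

View pics/w1.png

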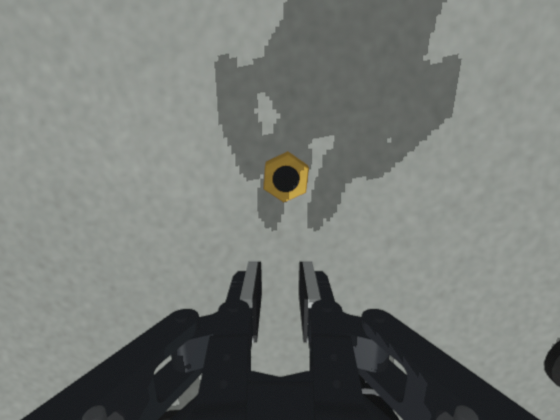

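View pics/sc1c.png

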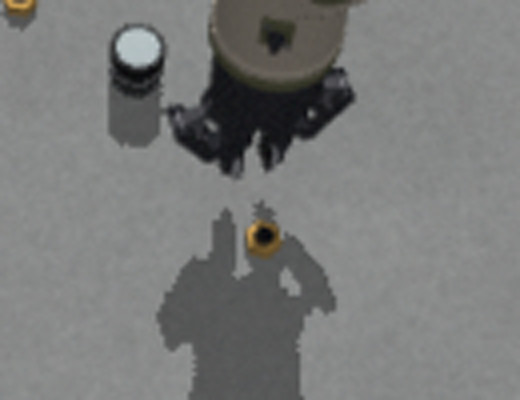

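The wrist view shows nut 2 at (286,178), within 4 px of where my measurement puts it and centred on the 20 mm gap between the tips (midline about x=281). The tips are clear of the bench. Next I go down a little and make slow contact.

Call:
{"name": "servo_tool", "arguments": {"fingers": [0.02,0.02,0.02,0.02,0.02,0.02,0.02,0.02,0.02,0.02], "linear": [[0.004,0.001,0.003],[0.01,0.001,0.005],[0.016,0.001,0.006],[0.021,0.001,0.006],[0.025,0.001,0.006],[0.028,0.001,0.006],[0.031,0.001,0.006],[0.034,0.001,0.006],[0.038,0.001,0.006],[0.043,0.001,0.006]], "rotation": [[0,0,0],[0,0,0],[0,0,0],[0,0,0],[0,0,0],[0,0,0],[0,0,0],[0,0,0],[0,0,0],[0,0,0]]}}

```text
time: 3.2
tool_pos: [494.0, 87.4, 24.3]
tcp_rot: [-180.0, 0.0, 79.6]
ft_force: [0.3, 0.2, 0.1]
finger_gap: 20.1
grip_force: 0.0
```

```bash
python3 - <<'E'
from tray import *
go(534,306,24,79.3); s=snap('wrist','w2')
cv2.imwrite('pics/w2c.png',s['frame'][130:330,180:390,::-1])
E
```

```text
from [494.   87.4  24.3] 79.6 tool shift [ 2.222e+02 -1.000e-01  3.000e-01] turn z 0.3
```

View pics/w2c.png

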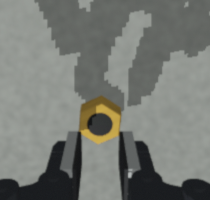

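The nut sits against both fingertips. Pushing on.

Call:
{"name": "servo_tool", "arguments": {"fingers": [0.02,0.02,0.02,0.02,0.02,0.02,0.02,0.02,0.02,0.02], "linear": [[0.007,0,0],[0.016,0,0],[0.027,0,0],[0.038,0,0],[0.049,0,0],[0.06,0,0],[0.071,0,0],[0.082,0,0],[0.093,0,0],[0.104,0,0]], "rotation": [[0,0,0],[0,0,0],[0,0,0],[0,0,0],[0,0,0],[0,0,0],[0,0,0],[0,0,0],[0,0,0],[0,0,0]]}}

```text
time: 4.25
tool_pos: [512.8, 190.5, 24.3]
tcp_rot: [-180.0, -0.0, 79.6]
ft_force: [0.2, 0.2, 0.0]
finger_gap: 19.9
grip_force: 0.0
```

Call:
{"name": "servo_tool", "arguments": {"fingers": [0.02,0.02,0.02,0.02,0.02,0.02,0.02,0.02,0.02,0.02], "linear": [[0.01,0,0],[0.019,0,0],[0.026,0,0],[0.033,0,0],[0.04,0,0],[0.047,0,0],[0.054,0,0],[0.061,0,0],[0.069,0,0],[0.077,0,0]], "rotation": [[0,0,0],[0,0,0],[0,0,0],[0,0,0],[0,0,0],[0,0,0],[0,0,0],[0,0,0],[0,0,0],[0,0,0]]}}

```text
time: 5.25
tool_pos: [526.7, 265.9, 24.3]
tcp_rot: [-180.0, -0.0, 79.6]
ft_force: [0.8, -0.5, 0.0]
finger_gap: 19.6
grip_force: 0.0
```

Call:
{"name": "servo_tool", "arguments": {"fingers": [0.02,0.02,0.02,0.02,0.02,0.02,0.02,0.02,0.02,0.02], "linear": [[0.008,0,0],[0.017,0,0],[0.026,0,0],[0.033,0,0],[0.038,0,0],[0.04,0,0],[0.04,0,0],[0.03,0,0],[0.015,0,0],[0,0,0]], "rotation": [[0,0,0],[0,0,0],[0,0,0],[0,0,0],[0,0,0],[0,0,0],[0,0,0],[0,0,0],[0,0,0],[0,0,0]]}}

```text
time: 6.25
tool_pos: [526.1, 263.6, 24.1]
tcp_rot: [-180.0, 0.0, 79.6]
ft_force: [-0.4, 0.1, 0.1]
finger_gap: 19.7
grip_force: 0.0
```

```bash
cat >> tray.py <<'E'
def gold(cam,f,z=10,area=30):
    s=snap(cam,f); hsv=cv2.cvtColor(s['frame'],cv2.COLOR_RGB2HSV)
    m=cv2.inRange(hsv,(15,110,40),(32,255,255)); m=cv2.morphologyEx(m,cv2.MORPH_CLOSE,np.ones((5,5)))
    n,l,st,c=cv2.connectedComponentsWithStats(m)
    for i in range(1,n):
        if st[i,4]>area:
            p=ray(s,c[i],z)
            if 300<p[0]<700 and abs(p[1])<400: print('gold',c[i].round(),st[i,4],p.round(1),'tray',t(p))
    return s
E
python3 - <<'E'
from tray import *
go(555,-214,130,71.5)
gold('wrist','w3',12,200); gold('top','t3')
E
```

```text
from [526.1 263.6  24.1] 79.6 tool shift [-464.6  114.5 -105.9] turn z 8.1
gold [293. 197.] 54 [ 571.3 -167.2   10. ] tray [-447.3 -170.5]
gold [183. 232.] 82 [494.4  95.6  10. ] tray [-215.8  -24.3]
gold [298. 260.] 77 [ 422. -175.   10.] tray [-495.9  -29.1]
```

```bash
python3 - <<'E'
from tray import *
s=dict(np.load('w2.npz')); p=np.array([494,87.4]); q=np.radians(79.6); X=np.array([np.cos(q),np.sin(q)]); Y=np.array([np.sin(q),-np.cos(q)])
for z in (2,5,8,11,14,17,20):
    for xo in (0,11): print(z,xo,[np.round(proj(s,tuple(p+X*xo+Y*k)+(z,)),0) for k in(-10,10)])
print('nut at orig',proj(s,(494.5,95.6,12)),'pushed',proj(s,tuple(p+X*18)+(12,)))
T=np.array(s['camera_from_world']);print('cam',-T[:3,:3].T@T[:3,3])
h=cv2.cvtColor(s['frame'],cv2.COLOR_RGB2HSV);m=cv2.inRange(h,(15,110,40),(32,255,255));v,u=np.nonzero(m);print(u.mean(),v.mean(),len(u),u.min(),u.max(),v.min(),v.max())
s=dict(np.load('w3.npz'));h=cv2.cvtColor(s['frame'],cv2.COLOR_RGB2HSV);m=cv2.inRange(h,(15,110,40),(32,255,255));print(m.sum()/255)
t3=dict(np.load('t3.npz'))['frame']; cv2.imwrite('pics/c3.png',np.hstack([cv2.resize(t3[160:300,40:240,::-1],(400,280)),cv2.resize(s['frame'][:,:,::-1],(373,280))]))
E
```

```text
2 0 [array([266., 255.]), array([298., 255.])]
2 11 [array([266., 239.]), array([299., 239.])]
5 0 [array([266., 258.]), array([299., 258.])]
5 11 [array([266., 241.]), array([299., 241.])]
8 0 [array([266., 260.]), array([299., 260.])]
8 11 [array([265., 243.]), array([299., 243.])]
11 0 [array([265., 262.]), array([299., 262.])]
11 11 [array([265., 245.]), array([300., 245.])]
14 0 [array([265., 265.]), array([300., 265.])]
14 11 [array([265., 247.]), array([300., 247.])]
17 0 [array([265., 267.]), array([300., 267.])]
17 11 [array([265., 250.]), array([300., 250.])]
20 0 [array([265., 270.]), array([300., 270.])]
20 11 [array([264., 252.]), array([301., 252.])]
nut at orig (np.float64(280.70913831032505), np.float64(250.30562272655823)) pushed (np.float64(282.4495810739801), np.float64(234.4938680251918))
cam [507.63606291 168.44910934 169.04792536]
279.8199268738574 248.036563071298 1094 259 300 226 273
0.0
```

View pics/c3.png

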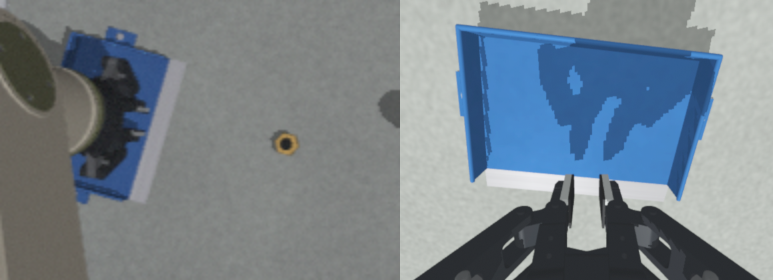

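My three views show that the fingers slid over nut 2, which is still at its start (494,96). At this opening the tips stand further back than I assumed. I'll go back, lower the tips until they touch the bench lightly, and use that height.

Call:
{"name": "servo_tool", "arguments": {"fingers": [0.02,0.02,0.02,0.02,0.02,0.02,0.02,0.02,0.02,0.02], "linear": [[0,0,-0.02],[-0.02,0,-0.04],[-0.06,0,-0.04],[-0.1,0,-0.04],[-0.14,0,-0.04],[-0.18,0,-0.04],[-0.215,0,-0.03],[-0.224,0,-0.015],[-0.224,0,0],[-0.224,0,0.003]], "rotation": [[0,0,0],[0,0,0],[0,0,0],[0,0,0],[0,0,0],[0,0,0],[0,0,0],[0,0,0],[0,0,0],[0,0,0]]}}

```text
time: 7.35
tool_pos: [484.7, 44.1, 19.8]
tcp_rot: [-179.9, 0.0, 79.5]
ft_force: [0.1, -0.2, 0.0]
finger_gap: 19.9
grip_force: 0.0
```

Call:
{"name": "servo_tool", "arguments": {"fingers": [0.02,0.02,0.02,0.02], "linear": [[0,0,0.001],[0,0,0.002],[0,0,0.003],[0,0,0.003]], "rotation": [[0,0,0],[0,0,0],[0,0,0],[0,0,0]]}}

```text
time: 7.75
tool_pos: [486.6, 45.2, 18.8]
tcp_rot: [180.0, -0.0, 79.7]
ft_force: [-0.8, -1.3, -0.4]
finger_gap: 19.7
grip_force: 0.0
```

Call:
{"name": "servo_tool", "arguments": {"fingers": [0.02,0.02,0.02], "linear": [[0,0,0.001],[0,0,0.002],[0,0,0.002]], "rotation": [[0,0,0],[0,0,0],[0,0,0]]}}

```text
time: 8.05
tool_pos: [486.1, 45.0, 16.2]
tcp_rot: [-180.0, 0.0, 79.6]
ft_force: [-0.3, -0.2, 0.2]
finger_gap: 20.3
grip_force: 0.0
```

Call:
{"name": "servo_tool", "arguments": {"fingers": [0.02,0.02,0.02], "linear": [[0,0,0.001],[0,0,0.002],[0,0,0.002]], "rotation": [[0,0,0],[0,0,0],[0,0,0]]}}

```text
time: 8.35
tool_pos: [486.1, 44.9, 14.1]
tcp_rot: [-180.0, 0.0, 79.6]
ft_force: [0.3, 0.3, 0.1]
finger_gap: 19.8
grip_force: 0.0
```

```bash
python3 - <<'E'
from tray import *
go(485,46,23,79.3); s=gold('wrist','w4',12,200)
c=s['frame'][200:360,200:370]; cv2.imwrite('pics/w4c.png',cv2.resize(c[:,:,::-1],None,fx=3,fy=3))
E
```

```text
from [486.1  44.9  14.1] 79.6 tool shift [ 0.9 -1.2 -8.9] turn z 0.3
gold [280. 181.] 1351 [493.7  95.2  12. ] tray [-216.4  -23.8]
```

View pics/w4c.png

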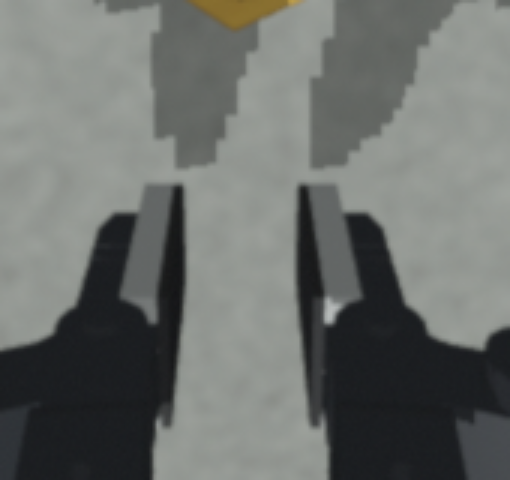

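The tips nearly meet their shadows. Shadow gap against height puts bench contact at about TCP z = 11, so z = 16 gives tips about 5 mm above the bench. Now the push again.

Call:
{"name": "servo_tool", "arguments": {"fingers": [0.02,0.02,0.02,0.02,0.02,0.02,0.02,0.02,0.02,0.02], "linear": [[0.007,0,-0.001],[0.015,0,-0.002],[0.021,0,-0.002],[0.025,0,-0.002],[0.028,0,-0.002],[0.031,0,-0.002],[0.034,0,-0.002],[0.038,0,-0.002],[0.043,0,-0.002],[0.05,0,-0.002]], "rotation": [[0,0,0],[0,0,0],[0,0,0],[0,0,0],[0,0,0],[0,0,0],[0,0,0],[0,0,0],[0,0,0],[0,0,0]]}}

```text
time: 9.4
tool_pos: [495.3, 94.4, 16.3]
tcp_rot: [180.0, 0.0, 79.6]
ft_force: [0.0, 0.4, -0.3]
finger_gap: 20.1
grip_force: 0.0
```

```bash
python3 - <<'E'
from tray import *
go(534,306,16,79.3); gold('wrist','w5',12,150)
E
```

```text
from [495.3  94.4  16.3] 79.6 tool shift [ 2.151e+02 -1.000e-01  3.000e-01] turn z 0.3
gold [280. 264.] 1135 [494.5  97.8  12. ] tray [-213.6  -23.8]
```

The nut barely moved, so the tips are still above it. I'll compute the tip height properly from the shadow direction (lens and its shadow) and the tip pixels.

```bash
python3 - <<'E'
from tray import *
s0=dict(np.load('top0.npz'))
def lp(c): return (40+c[0]/2.6,90+c[1]/2.6)
L=(ray(s0,lp((515,322)),0)-ray(s0,lp((549,338)),48))[:2]/48; print('light per mm',L)
for f,tcp,yaw,tips,sh in [('w4',(486.1,44.9,14.1),79.6,((255,261.5),(307,261.5)),((265,255),(310,255))),('w1',(483,45.2,27.7),79.6,((255,262),(306,262)),((268,229),(315,229)))]:
    s=dict(np.load(f+'.npz')); q=np.radians(yaw);X=np.array([np.cos(q),np.sin(q)]);Y=np.array([np.sin(q),-np.cos(q)])
    print(f,'fx',s['fx'],'L tool',L@X,L@Y)
    for tp,sp in zip(tips,sh):
        S=ray(s,sp,0)[:2]-tcp[:2]
        best=min(np.arange(0,50,.25),key=lambda h:np.linalg.norm(ray(s,tp,h)[:2]+L*h-tcp[:2]-S))
        P=ray(s,tp,best)[:2]-tcp[:2]; print(' h',best,'tip tool x,y',(P@X).round(1),(P@Y).round(1),'shadow x,y',(S@X).round(1),(S@Y).round(1))
E
```

```text
light per mm [0.36302938 0.71098445]
w4 fx 298.68994133740944 L tool 0.7648377697044515 0.22871903203275654
 h 4.25 tip tool x,y 2.2 -15.9 shadow x,y 4.3 -10.3
 h 3.5 tip tool x,y 1.8 14.2 shadow x,y 4.3 16.2
w1 fx 298.68994133740944 L tool 0.7648377697044515 0.22871903203275654
 h 18.25 tip tool x,y 2.0 -15.9 shadow x,y 15.3 -9.0
 h 18.0 tip tool x,y 2.0 13.5 shadow x,y 15.3 20.1
```

Tips are about 10 mm ahead of the TCP, consistent in both views, and the nut had just begun to move (2.5 mm). So contact comes when the nut is about 4 mm ahead of the TCP, and I carry on pushing.

Call:
{"name": "servo_tool", "arguments": {"fingers": [0.02,0.02,0.02,0.02,0.02,0.02,0.02,0.02], "linear": [[0.005,0,0.001],[0.011,0,0.001],[0.018,0,0.001],[0.026,0,0.001],[0.034,0,0.001],[0.042,0,0.001],[0.05,0,0.001],[0.055,0,0.001]], "rotation": [[0,0,0],[0,0,0],[0,0,0],[0,0,0],[0,0,0],[0,0,0],[0,0,0],[0,0,0]]}}

```text
time: 10.25
tool_pos: [505.3, 149.1, 15.3]
tcp_rot: [180.0, -0.0, 79.7]
ft_force: [-0.1, 0.3, 0.7]
finger_gap: 20.3
grip_force: 0.0
```

```bash
python3 - <<'E'
from tray import *
go(537,320,15.3,79.3); s=gold('wrist','w6',12,150)
cv2.imwrite('pics/w6c.png',cv2.resize(s['frame'][200:360,200:370,::-1],None,fx=3,fy=3))
E
```

```text
from [505.3 149.1  15.3] 79.7 tool shift [173.8   0.5   0. ] turn z 0.4
gold [280. 343.] 1074 [494.8 100.2  12. ] tray [-211.3  -23.4]
```

View pics/w6c.png

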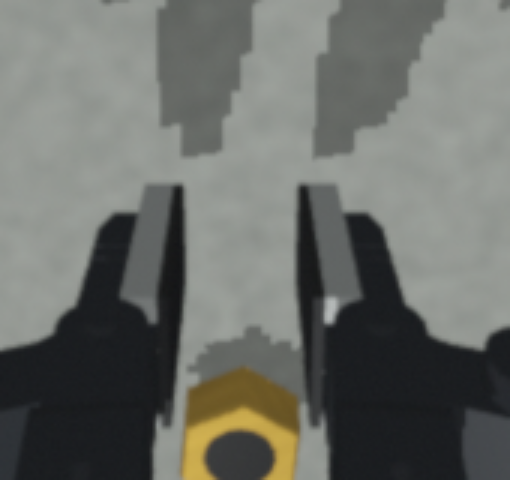

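The picture shows nut 2 at about (280,343), behind the tips: at a 20 mm opening it slipped between the fingers. I'll narrow the gap to 10 mm, go back behind it, and find the bench by touch this time.

Call:
{"name": "servo_tool", "arguments": {"fingers": [0.01,0.01,0.01,0.01,0.01,0.01,0.01,0.01,0.01,0.01], "linear": [[0,0,-0.02],[0,0,-0.04],[-0.03,-0.001,-0.04],[-0.06,-0.001,-0.04],[-0.085,-0.001,-0.04],[-0.085,-0.001,-0.03],[-0.085,-0.001,-0.015],[-0.085,-0.001,-0.004],[-0.085,-0.001,0],[-0.085,-0.001,0]], "rotation": [[0,0,0],[0,0,0],[0,0,0],[0,0,0],[0,0,0],[0,0,0],[0,0,0],[0,0,0],[0,0,0],[0,0,0]]}}

```text
time: 11.3
tool_pos: [488.0, 65.2, 14.3]
tcp_rot: [-179.9, 0.0, 79.7]
ft_force: [0.2, 0.6, -0.5]
finger_gap: 9.7
grip_force: 0.0
```

Call:
{"name": "servo_tool", "arguments": {"fingers": [0.01,0.01,0.01], "linear": [[0,0,0.001],[0,0,0.002],[0,0,0.002]], "rotation": [[0,0,0],[0,0,0],[0,0,0]]}}

```text
time: 11.6
tool_pos: [489.2, 64.9, 13.7]
tcp_rot: [180.0, -0.0, 79.6]
ft_force: [-0.3, 0.4, -0.1]
finger_gap: 9.8
grip_force: 0.0
```

Call:
{"name": "servo_tool", "arguments": {"fingers": [0.01,0.01], "linear": [[0,0,0.001],[0,0,0.001]], "rotation": [[0,0,0],[0,0,0]]}}

```text
time: 11.8
tool_pos: [488.9, 64.8, 12.4]
tcp_rot: [180.0, -0.0, 79.6]
ft_force: [0.4, -0.9, -0.8]
finger_gap: 10.2
grip_force: 0.0
```

Call:
{"name": "servo_tool", "arguments": {"fingers": [0.01,0.01], "linear": [[0,0,0.001],[0,0,0.001]], "rotation": [[0,0,0],[0,0,0]]}}

```text
time: 12.0
tool_pos: [488.8, 64.8, 11.2]
tcp_rot: [-180.0, 0.0, 79.6]
ft_force: [-0.3, 0.0, 0.2]
finger_gap: 10.0
grip_force: 0.0
```

Call:
{"name": "servo_tool", "arguments": {"fingers": [0.01,0.01], "linear": [[0,0,0.001],[0,0,0.001]], "rotation": [[0,0,0],[0,0,0]]}}

```text
time: 12.2
tool_pos: [488.7, 64.8, 10.1]
tcp_rot: [-180.0, 0.0, 79.6]
ft_force: [0.1, 0.8, 0.6]
finger_gap: 10.1
grip_force: 0.0
```

Call:
{"name": "servo_tool", "arguments": {"fingers": [0.01,0.01], "linear": [[0,0,0.001],[0,0,0.001]], "rotation": [[0,0,0],[0,0,0]]}}

```text
time: 12.4
tool_pos: [488.7, 64.8, 9.1]
tcp_rot: [-180.0, 0.0, 79.6]
ft_force: [0.1, -0.4, -0.1]
finger_gap: 10.3
grip_force: 0.0
```

Call:
{"name": "servo_tool", "arguments": {"fingers": [0.01,0.01], "linear": [[0,0,0.001],[0,0,0.001]], "rotation": [[0,0,0],[0,0,0]]}}

```text
time: 12.6
tool_pos: [488.7, 64.8, 8.2]
tcp_rot: [-180.0, 0.0, 79.6]
ft_force: [-0.1, -0.2, -0.2]
finger_gap: 9.7
grip_force: 0.0
```

Call:
{"name": "servo_tool", "arguments": {"fingers": [0.01,0.01,0.01], "linear": [[0,0,0.0005],[0,0,0.001],[0,0,0.001]], "rotation": [[0,0,0],[0,0,0],[0,0,0]]}}

```text
time: 12.9
tool_pos: [488.8, 64.8, 7.2]
tcp_rot: [-180.0, 0.0, 79.6]
ft_force: [-0.7, 0.0, 0.2]
finger_gap: 10.2
grip_force: 0.0
```

```bash
python3 - <<'E'
from tray import *
st=r.sense(); p=st['tool_pos']; print(p,st['ft_force'])
s=gold('wrist','w7',12,150)
q=np.radians(79.6);X=np.array([np.cos(q),np.sin(q)]);Y=np.array([np.sin(q),-np.cos(q)])
print(t(p), [proj(s,tuple(p[:2]+X*xo)+(z,)) for xo,z in((0,0),(10,0),(20,0))])
cv2.imwrite('pics/w7c.png',cv2.resize(s['frame'][160:340,190:380,::-1],None,fx=3,fy=3))
E
```

```text
[488.75801275  64.81623845   7.21768246] [-0.66245075  0.04330089  0.15782915]
gold [282. 221.] 1428 [494.   96.4  12. ] tray [-215.2  -23.7]
[-246.9  -27.3] [(np.float64(282.42390444700595), np.float64(267.05530481914644)), (np.float64(282.45891076697814), np.float64(251.0978753693692)), (np.float64(282.4952861669193), np.float64(234.51635869673962))]
```

View pics/w7c.png

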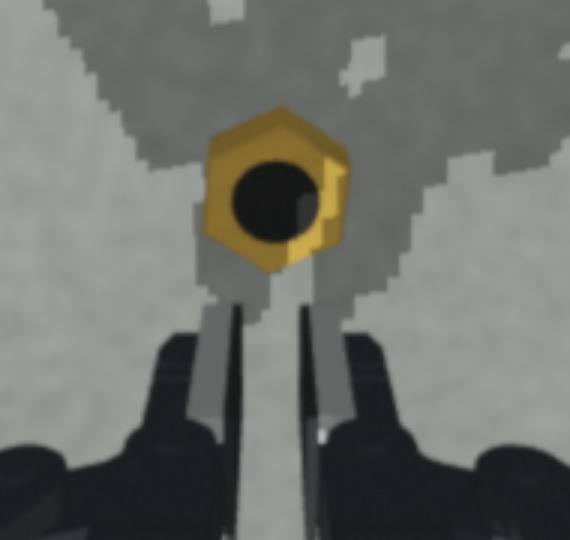

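The tips now nearly meet their shadows at TCP z about 7 (tips 1–2 mm up), with nut 2 centred ahead at (282,221). I'll push at z = 9.5 with the 10 mm gap, then check numerically.

Call:
{"name": "servo_tool", "arguments": {"fingers": [0.01,0.01,0.01,0.01,0.01,0.01,0.01,0.01,0.01,0.01], "linear": [[0.004,0,-0.001],[0.008,0,-0.0023],[0.011,0,-0.0023],[0.014,0,-0.0023],[0.017,0,-0.0023],[0.021,0,-0.0023],[0.026,0,-0.0023],[0.032,0,-0.0023],[0.038,0,-0.0023],[0.044,0,-0.0023]], "rotation": [[0,0,0],[0,0,0],[0,0,0],[0,0,0],[0,0,0],[0,0,0],[0,0,0],[0,0,0],[0,0,0],[0,0,0]]}}

```text
time: 13.95
tool_pos: [497.0, 108.6, 9.7]
tcp_rot: [180.0, 0.0, 79.6]
ft_force: [-1.1, -3.1, 5.0]
finger_gap: 10.0
grip_force: 2.3
```

```bash
cat >> tray.py <<'E'
def rel(f):
    st=r.sense(); p=st['tool_pos']; q=np.radians(st['tcp_rot'][2]); s=snap('wrist',f)
    m=cv2.inRange(cv2.cvtColor(s['frame'],cv2.COLOR_RGB2HSV),(15,110,40),(32,255,255)); m=cv2.morphologyEx(m,cv2.MORPH_CLOSE,np.ones((5,5)))
    for c in cv2.findContours(m,0,2)[0]:
        if cv2.contourArea(c)>250:
            (x,y),rad=cv2.minEnclosingCircle(c); w_=ray(s,(x,y),9); d=w_[:2]-p[:2]
            print('px',round(x),round(y),'r',round(rad),'nut',w_.round(1),'tray',t(w_),'ahead',round(np.cos(q)*d[0]+np.sin(q)*d[1],1),'toolY',round(np.sin(q)*d[0]-np.cos(q)*d[1],1),'area',cv2.contourArea(c))
E
python3 - <<'E'
from tray import *
rel('w8'); go(534,309,9.5,79.3)
E
```

```text
px 280 241 r 26 nut [499.1 127.4   9. ] tray [-183.9  -20.1] ahead 18.9 toolY -1.3 area 1776.0
from [497.1 109.3   9.8] 79.6 tool shift [203.    0.4   0.3] turn z 0.3
```

Call:
{"name": "servo_tool", "arguments": {"fingers": [0.01,0.01], "linear": [[-0.0005,0,-0.001],[-0.0005,0,-0.001]], "rotation": [[0,0,0],[0,0,0]]}}

```text
time: 14.2
tool_pos: [496.2, 107.8, 10.2]
tcp_rot: [-179.9, -0.0, 79.6]
ft_force: [0.2, 0.4, 0.3]
finger_gap: 10.2
grip_force: 0.0
```

Call:
{"name": "servo_tool", "arguments": {"fingers": [0.01,0.01,0.01], "linear": [[0.006,0,0],[0.013,0,0],[0.02,0,0]], "rotation": [[0,0,0],[0,0,0],[0,0,0]]}}

```text
time: 14.5
tool_pos: [500.2, 127.9, 10.4]
tcp_rot: [-180.0, -0.0, 79.6]
ft_force: [-0.6, 0.8, 0.8]
finger_gap: 10.2
grip_force: 0.0
```

```bash
python3 - <<'E'
from tray import *
print(r.sense()['ft_force'],r.sense()['grip_force']);rel('w9'); go(534,309,11,79.3)
E
```

```text
[-0.62046823  0.79683479  0.81310932] 0.0
px 281 256 r 21 nut [501.2 138.    9. ] tray [-173.1  -19.2] ahead 10.1 toolY -0.9 area 618.0
from [500.4 128.8  10.6] 79.6 tool shift [183.3   0.6  -0.4] turn z 0.3
```

```bash
cat >> tray.py <<'E'
def asc(s,v0,v1,u0,u1,st=2):
    f=s['frame'][v0:v1:st,u0:u1:st].astype(int); h=cv2.cvtColor(s['frame'],cv2.COLOR_RGB2HSV)[v0:v1:st,u0:u1:st]
    for a,b in zip(f,h): print(''.join('G' if 13<y[0]<34 and y[1]>90 and y[2]>150 else 'g' if 13<y[0]<34 and y[1]>90 else 'b' if y[1]>100 else '#' if y[2]<60 else '+' if y[2]<118 else '.' for y in b))
E
python3 - <<'E'
from tray import *
for f in('w8','w9'): print(f); asc(dict(np.load(f+'.npz')),205,300,225,340)
E
```

```text
w8
.......+++++++++++++++++++++++++++++....++++++++++++++++++
.......+.+++++++++++++++++++++++++++++++++++++++++++++++++
.........++++++...++++++++++++++++++++++++++++++++++++++++
..................++++++++++++++++++++++++++++++++++++++++
..................++++++++++++++++++++++++++++++++++++++..
..................++++++++++gg++++++++++++++++++++++++++..
..................++++++++ggggg++++++++++++++++++++++++...
.................+++++++ggggggggg+++++++++++++++++++++....
.................+++++gggggggggggg+++++++++++++++++++.....
.................++ggggggggggggggggg+++++++++++++++++.....
.................+gggggggggggggggggggg+++++++++++++++.....
.................gggggggggggggggggggggg+++++++++++++......
.................gggggggggggggggGGggggg+++++++++++++......
.................gggggggggggggggGGGGgggg++++++++++++......
.................gggggggggggggggGGGGgggg++++++++++++......
.................gggggggg######gGGGGgggg++++++++++........
.................ggggggg########+GGGgggg++++++++++........
.................gggggg##########+GGgggg++++++++++........
.................ggggg############g
[... 3869 characters left out ...]
..######++++++######+++#####++++++#####+...........
.........######++++++##g###+++#####++++++######...........
........+######++++++##ggg+++++Gg##++++++######...........
........+######++++++##ggGGGGGGGG##++++++######+..........
........+######++++++##ggGGGGGGGG##++++++######+..........
........######+++++++##.gGGGGGGGg##++++++#######..........
.......+######++++++###...GGGG..+##++++++#######..........
.......+######++++++###.........+##+++++++######..........
.......+######++++++###.........+###++++++######+.........
.......#######++++++###.........+###++++++######+.........
.......#######++++++###.........+###++++++#######.........
......+#######++++++###.........+##+.+++++#######.........
```

The two maps show it: at z = 9.7 the nut was pushed 30 mm properly, and at 10.4 the tips rode over it. So the tip bottoms are slightly above the TCP, and I must go several mm lower. I back off and feel for the bench.

Call:
{"name": "servo_tool", "arguments": {"fingers": [0.01,0.01,0.01,0.01,0.01,0.01,0.01,0.01,0.01], "linear": [[0,0,-0.01],[0,0,-0.03],[-0.02,0,-0.03],[-0.045,0,-0.03],[-0.055,0,-0.02],[-0.055,0,-0.005],[-0.055,0,0.001],[-0.055,0,0.003],[-0.055,0,0.004]], "rotation": [[0,0,0],[0,0,0],[0,0,0],[0,0,0],[0,0,0],[0,0,0],[0,0,0],[0,0,0],[0,0,0]]}}

```text
time: 15.45
tool_pos: [490.3, 73.5, 6.5]
tcp_rot: [-180.0, -0.0, 79.6]
ft_force: [0.2, 1.3, 0.7]
finger_gap: 9.6
grip_force: 0.0
```

Call:
{"name": "servo_tool", "arguments": {"fingers": [0.01,0.01,0.01], "linear": [[0,0,0.001],[0,0,0.002],[0,0,0.002]], "rotation": [[0,0,0],[0,0,0],[0,0,0]]}}

```text
time: 15.75
tool_pos: [490.6, 73.3, 4.8]
tcp_rot: [180.0, -0.0, 79.6]
ft_force: [0.7, -0.2, -0.2]
finger_gap: 10.0
grip_force: 0.0
```

Call:
{"name": "servo_tool", "arguments": {"fingers": [0.01,0.01], "linear": [[0,0,0.001],[0,0,0.001]], "rotation": [[0,0,0],[0,0,0]]}}

```text
time: 15.95
tool_pos: [490.4, 73.2, 3.6]
tcp_rot: [180.0, -0.0, 79.6]
ft_force: [-1.6, -0.2, -0.1]
finger_gap: 9.9
grip_force: 0.0
```

```bash
python3 - <<'E'
from tray import *
rel('w10'); go(534,309,2,79.3); asc(dict(np.load('w10.npz')),215,290,225,340,3)
E
```

```text
px 280 168 r 30 nut [499.7 131.4   9. ] tray [-179.9  -19.6] ahead 58.9 toolY -1.3 area 2262.5
from [490.4  73.2   3.6] 79.6 tool shift [239.8   0.5   1.6] turn z 0.3
....++++++++++++++++++....+++++++++++++
....++++++.+++++++++++....+++++++++++++
.....+++++.+++++++++++...++++++++++++++
.....++....+++++++++++...++++++++++++++
...........+++++++++++...++++++++++++..
...........+++++++++++...++++++++++++..
..........++++++++++++...+++++++++++...
..........+++++++++++...+++++++++++....
..........+++++++++++...+++++++++++....
..........+++++++++++..++++++++++++....
..........+++++++++++..++++++++++......
..........++++++++++...++++++++++......
..........++++++++++...++++++++++......
..........++++++++++...++++++++++......
..........+++++++++....+++++++++.......
..........+++++++++...++++++++++.......
...........++++++++...#++++++++........
...........+++##+++...#++++++..........
...........+++##+.....#+++++...........
.......+###+++##+.....#++++###.........
......+###++++##+.....#++++####........
......####++++#+......#++++####........
......####++++#+......#++++####+.......
......####++++#+......##++++####.......
.....+####++++##......##++++####.......
```

Call:
{"name": "servo_tool", "arguments": {"fingers": [0.01,0.01], "linear": [[0,0,0.001],[0,0,0.001]], "rotation": [[0,0,0],[0,0,0]]}}

```text
time: 16.2
tool_pos: [490.3, 73.1, 2.5]
tcp_rot: [-180.0, 0.0, 79.6]
ft_force: [0.2, 0.3, -0.0]
finger_gap: 10.1
grip_force: 0.0
```

Call:
{"name": "servo_tool", "arguments": {"fingers": [0.01,0.01], "linear": [[0,0,0.001],[0,0,0.001]], "rotation": [[0,0,0],[0,0,0]]}}

```text
time: 16.4
tool_pos: [490.3, 73.1, 1.5]
tcp_rot: [-180.0, 0.0, 79.6]
ft_force: [0.0, -0.7, 0.3]
finger_gap: 10.0
grip_force: 0.0
```

Call:
{"name": "servo_tool", "arguments": {"fingers": [0.01,0.01], "linear": [[0,0,0.001],[0,0,0.001]], "rotation": [[0,0,0],[0,0,0]]}}

```text
time: 16.6
tool_pos: [490.3, 73.2, 0.5]
tcp_rot: [-180.0, 0.0, 79.6]
ft_force: [-0.1, -0.1, -0.1]
finger_gap: 10.3
grip_force: 0.0
```

No bench contact even at z = 0.5, which fits tips about 3 mm above the TCP plane. I push at this height.

Call:
{"name": "servo_tool", "arguments": {"fingers": [0.01,0.01,0.01,0.01,0.01,0.01,0.01,0.01,0.01,0.01], "linear": [[0.012,-0.001,0],[0.024,-0.001,0],[0.032,-0.001,0],[0.036,-0.001,0],[0.039,-0.001,0],[0.042,-0.001,0],[0.046,-0.001,0],[0.051,-0.001,0],[0.057,-0.001,0],[0.064,-0.001,0]], "rotation": [[0,0,0],[0,0,0],[0,0,0],[0,0,0],[0,0,0],[0,0,0],[0,0,0],[0,0,0],[0,0,0],[0,0,0]]}}

```text
time: 17.6
tool_pos: [500.9, 136.7, 0.6]
tcp_rot: [-180.0, 0.0, 79.6]
ft_force: [0.2, 0.2, 0.3]
finger_gap: 10.0
grip_force: 0.1
```

```bash
python3 - <<'E'
from tray import *
rel('w11'); go(534,305,2,79.3); asc(dict(np.load('w11.npz')),195,290,225,340,3)
E
```

```text
px 279 241 r 28 nut [503.4 159.5   9. ] tray [-151.9  -15.4] ahead 22.8 toolY -1.7 area 2052.5
from [501.2 137.7   0.7] 79.6 tool shift [170.5   2.1  -1.3] turn z 0.3
++++++++++++++++++++++++++.....++++++++
+++++++++++++++++++++++++......++++++++
+++++++++++++++++++++++++...+++++++++++
+++++++++++++++++++++++++...+++++++++++
+++++++++++++++++++++++++++++++++++++++
.++++++++++++++++++++++++++++++++++++++
.++++++++++++++++g+++++++++++++++++++++
.+++++++++++++++ggggg++++++++++++++++++
..++++++++++++ggggggggg++++++++++++++++
..+++++++++++ggggggggggggg+++++++++++++
..++++++++++gggggggggggggg+++++++++++++
....++.....ggggggggggggggg+++++++++++++
..........ggggggggggggggGG++++++++++++.
..........ggggggg###ggggGG+++++++++++..
..........ggggg#######ggGG+++++++++....
..........gggg#########GGgg++++++++....
.........+gggg#########gGgg++++++++....
.........+gggg#########gGgg++++++++....
.........++ggg#########gggg+++++++.....
.........++ggg#########Gggg+++++++.....
.........++gggg#######GGggg+++++++.....
.........++gggggg###+GGGgg++++++.......
.........+++ggggggggGGGG++++++++.......
.........+++++ggggggGGG+++++++++.......
.........+++++##+gggG.#++++++++........
..........++++##++....#+++++++.........
.......+###+++##++....#++++###.........
......+###++++##+.....#++++####........
......####++++##+.....#++++####+.......
......####++++#+......#++++####+.......
......####++++#+......##++++####.......
.....+####++++##......##++++####.......
```

Clean push: the corner nests between the tips, force is about 0, and the nut is 22 mm ahead. On to the tray.

Call:
{"name": "servo_tool", "arguments": {"fingers": [0.01,0.01,0.01,0.01,0.01,0.01,0.01,0.01,0.01,0.01], "linear": [[0.008,0,0],[0.018,0,0],[0.029,0,0],[0.04,0.001,0],[0.051,0.001,-0.001],[0.062,0.001,-0.001],[0.071,0.001,-0.001],[0.078,0.002,-0.001],[0.085,0.002,-0.001],[0.092,0.002,-0.001]], "rotation": [[0,0,0],[0,0,0],[0,0,0],[0,0,0],[0,0,0],[0,0,0],[0,0,0],[0,0,0],[0,0,0],[0,0,0]]}}

```text
time: 18.65
tool_pos: [519.5, 226.8, 1.6]
tcp_rot: [-180.0, 0.0, 79.6]
ft_force: [0.5, -0.9, 0.6]
finger_gap: 10.0
grip_force: 0.3
```

Call:
{"name": "servo_tool", "arguments": {"fingers": [0.01,0.01,0.01,0.01,0.01,0.01,0.01,0.01,0.01,0.01], "linear": [[0.007,0,0],[0.015,0,0],[0.024,0,-0.0005],[0.034,0,-0.0005],[0.044,0,-0.0005],[0.054,0,-0.0005],[0.063,0,-0.0005],[0.07,0,-0.0005],[0.074,0,-0.0005],[0.074,0,-0.0005]], "rotation": [[0,0,0],[0,0,0],[0,0,0],[0,0,0],[0,0,0],[0,0,0],[0,0,0],[0,0,0],[0,0,0],[0,0,0]]}}

```text
time: 19.65
tool_pos: [532.8, 299.8, 2.1]
tcp_rot: [180.0, -0.0, 79.7]
ft_force: [-0.3, -0.8, 0.8]
finger_gap: 10.2
grip_force: 0.0
```

```bash
python3 - <<'E'
from tray import *
rel('w12'); asc(dict(np.load('w12.npz')),195,290,225,340,3)
# next nut A: path via x=592
for P in ([(571.3,-166.8),(594,-72),w(10,-40)],[(422.6,-175.2),(452,-85),w(10,42)]):
    P=[np.array(q) for q in P]
    for i in range(2):
        v=P[i+1]-P[i]; L=np.linalg.norm(v); v/=L; print('nut',P[i].round(),P[i+1].round(),'L',L.round(),'yaw',np.degrees(np.arctan2(v[1],v[0])).round(1),'TCP -65',(P[i]-65*v).round(),'end -22',(P[i+1]-22*v).round())
E
```

```text
px 279 240 r 28 nut [535.2 322.3   9. ] tray [13.4 -1.2] ahead 22.6 toolY -1.7 area 2028.5
bbbbbbbbbbbbbbbbbbbbbbbbbbbbbbbbbbbbbbb
bbbbbbbbbbbbbbbbbbbbbbbbbbbbbbbbbbbbbbb
bbbbbbbbbbbbbbbbbbbbbbbbbbbbbbbbbbbbbbb
bbbbbbbbbbbbbbbbbbbbbbbbbbbbbbbbbbbbbbb
bbbbbbbbbbbbbbbbbbbbbbbbbbbbbbbbbbbbbbb
bbbbbbbbbbbbbbbbbbbbbbbbbbbbbbbbbbbbbbb
bbbbbbbbbbbbbbbbbgg.bbbbbbbbbbbbbbbbbbb
bbbbbbbbbbbbbbb.GGGGG.bbbbbbbbbbbbbbbbb
bbbbbbbbbbbbbbgGGGGGGGG.bbbbbbbbbbbbbbb
bbbbbbbbbbbb.GGGGGGGGGgGG.bbbbbbbbbbbbb
bbbbbbbbbb.gGGGGGGGGGGGggg.bbbbbbbbbbbb
bbbbbbbbbb.GGGGGGGGGGGGGGG.bbbbbbbbbbbb
bbbbbbbbbbgGGGGGGGggGGGGGG.bbbbbbbbbbbb
bbbbbbbbbbGGGGGg#####gGGGGgbbbbbbbbbbbb
bbbbbbbbbbGGGGg#######gGGGgbbbbbbbbbbbb
bbbbbbbbbbgGGG########+GGGGbbbbbbbbbbbb
bbbbbbbbbb.GGg#######++GGGGbbbbbbbbbbbb
bbbbbbbbbb.GGg#######++gGGGbbbbbbbbbbbb
bbbbbbbbbb.GGG#######++GGGGbbbbbbbbbbbb
bbbbbbbbbbbGGGg#####+++GGGGbbbbbbbbbbbb
bbbbbbbbbbbGGGG#####++GGGGGbbbbbbbbbbbb
bbbbbbbbbbbGGGGGg+#+GGGGG.bbbbbbbbbbbbb
bbbbbbbbbbb..GGGGGGGGGGG..bbbbbbbbbbbbb
bbbbbbbbbbb...+GGGGGGGG....bbbbbbbbbbbb
bbbbbbbbbbb...+bb.GG.b#....bbbbbbbbbbbb
bbbbbbbbbbb...+bbbbbbb#....bbbbbbbbbbbb
bbbbbbbb##+...#bbbbbbb#....###bbbbbbbbb
bbbbbbb###+...#bbbbbbb#....####bbbbbbbb
bbbbbb+###....#bbbbbbb#+...+###bbbbbbbb
bbbbbb####....#bbbbbbb#+...+###bbbbbbbb
bbbbbb###+....#bbbbbbb#+...+###+bbbbbbb
bbbbbb####....#bbbbbbb##...+####bbbbbbb
nut [ 571. -167.] [594 -72] L 97.0 yaw 76.5 TCP -65 [ 556. -230.] end -22 [589. -93.]
nut [594 -72] [572. 308.] L 381.0 yaw 93.4 TCP -65 [ 598. -137.] end -22 [573. 286.]
nut [ 423. -175.] [452 -85] L 95.0 yaw 71.9 TCP -65 [ 402. -237.] end -22 [ 445. -106.]
nut [452 -85] [493. 331.] L 418.0 yaw 84.4 TCP -65 [ 446. -150.] end -22 [491. 309.]
```

Nut 2 is in the tray at tray (13,-1). Now nut A, at (571,-167).

Call:
{"name": "servo_tool", "arguments": {"fingers": [0.01,0.01,0.01,0.01,0.01,0.01,0.01,0.01,0.01,0.01], "linear": [[-0.025,0,0],[-0.04,0,-0.04],[-0.06,0.005,-0.08],[-0.1,0.02,-0.1],[-0.145,0.03,-0.1],[-0.19,0.04,-0.1],[-0.235,0.052,-0.1],[-0.28,0.062,-0.1],[-0.325,0.073,-0.1],[-0.37,0.083,-0.1]], "rotation": [[0,0,0],[0,0,0],[0,0,0],[0,0,1],[0,0,2],[0,0,3],[0,0,3],[0,0,3],[0,0,3],[0,0,3]]}}

```text
time: 20.7
tool_pos: [547.4, -81.9, 102.3]
tcp_rot: [180.0, 0.0, 76.6]
ft_force: [0.0, -0.8, -0.0]
finger_gap: 9.6
grip_force: 0.0
```

```bash
python3 - <<'E'
from tray import *
go(556,-230,1,76.5)
E
```

```text
from [547.4 -81.9 102.3] 76.6 tool shift [-142.1   42.7  101.3] turn z 0.1
```

Call:
{"name": "servo_tool", "arguments": {"fingers": [0.01,0.01,0.01,0.01,0.01,0.01,0.01,0.01,0.01,0.01], "linear": [[-0.045,0.014,0],[-0.09,0.028,0],[-0.13,0.04,0],[-0.14,0.043,0.02],[-0.14,0.043,0.05],[-0.14,0.043,0.075],[-0.14,0.043,0.09],[-0.14,0.043,0.098],[-0.14,0.043,0.101],[-0.14,0.043,0.101]], "rotation": [[0,0,0],[0,0,0],[0,0,0],[0,0,0],[0,0,0],[0,0,0],[0,0,0],[0,0,0],[0,0,0],[0,0,0]]}}

```text
time: 21.7
tool_pos: [557.7, -225.9, 1.7]
tcp_rot: [180.0, 0.0, 76.6]
ft_force: [-0.1, 0.2, 0.5]
finger_gap: 9.9
grip_force: 0.0
```

```bash
python3 - <<'E'
from tray import *
print(r.sense()['tool_pos']); rel('w13')
E
```

```text
[ 557.7471366  -225.91928707    1.73065435]
px 10 251 r 27 nut [ 427.3 -177.4    9. ] tray [-496.7  -34.9] ahead 17.1 toolY -138.1 area 1305.5
px 282 169 r 30 nut [ 570.9 -169.     9. ] tray [-449.2 -170.6] ahead 58.4 toolY -0.3 area 2300.0
```

```bash
cat >> tray.py <<'E'
def plan(nut,mid,end,cur,sp,n0,off=22.5):
    """rows (tool frame of each call start) for TCP following nut path nut->mid->end; prints calls of 10"""
    from scipy.interpolate import PchipInterpolator
    P=np.array([nut,mid,end],float); k=np.r_[0,np.cumsum(np.linalg.norm(np.diff(P,axis=0),axis=1))]
    d=np.arange(-n0,k[-1]+.1,1.0); raw=np.array([np.interp(d,k,P[:,i]) for i in(0,1)]).T
    a0=(P[1]-P[0])/k[1]; pre=d<0; raw[pre]=P[0]+np.outer(d[pre],a0)
    from scipy.ndimage import gaussian_filter1d as gf
    sm=gf(raw,25,axis=0,mode='nearest'); sm[:n0]=raw[:n0]; sm[-30:]=raw[-30:]; sm=gf(sm,6,axis=0,mode='nearest')
    g=np.gradient(sm,axis=0); yaw=np.unwrap(np.arctan2(g[:,1],g[:,0])); tcp=sm-off*np.c_[np.cos(yaw),np.sin(yaw)]
    s=0; D=[]
    while s<len(d)-1: s=min(s+sp(d[int(s)]),len(d)-1); D.append(int(s))
    base=(cur[0],cur[1],np.radians(cur[2]))
    for c in range(0,len(D),10):
        R=[]
        for i in D[c:c+10]:
            e=tcp[i]-base[:2]; q=base[2]; R.append([round((np.cos(q)*e[0]+np.sin(q)*e[1])/1e3,3),round((np.sin(q)*e[0]-np.cos(q)*e[1])/1e3,3),round(np.degrees(q-yaw[i]),1)])
        i=D[min(c+9,len(D)-1)]; base=(tcp[i][0],tcp[i][1],yaw[i]); print('call end TCP',tcp[i].round(),'nut',sm[i].round(),'trayx',t(sm[i])); print(R)
E
python3 - <<'E'
from tray import *
plan((570.9,-169),(590,-72),w(10,-40),(557.7,-225.9,76.6),lambda d:9 if d<-12 else 4 if d<5 else 7 if d<12 else 11,37)
E
```

```text
call end TCP [ 573. -157.] nut [ 578. -135.] trayx [-414.3 -167.6]
[[np.float64(0.008), np.float64(0.002), np.float64(-2.3)], [np.float64(0.017), np.float64(0.001), np.float64(-2.3)], [np.float64(0.026), np.float64(0.001), np.float64(-2.3)], [np.float64(0.03), np.float64(0.001), np.float64(-2.3)], [np.float64(0.034), np.float64(0.001), np.float64(-2.3)], [np.float64(0.038), np.float64(0.0), np.float64(-2.3)], [np.float64(0.042), np.float64(0.0), np.float64(-2.3)], [np.float64(0.049), np.float64(0.0), np.float64(-2.3)], [np.float64(0.06), np.float64(-0.0), np.float64(-2.3)], [np.float64(0.071), np.float64(-0.001), np.float64(-2.4)]]
call end TCP [589. -48.] nut [588. -26.] trayx [-307.  -147.4]
[[np.float64(0.011), np.float64(0.0), np.float64(-0.2)], [np.float64(0.022), np.float64(0.0), np.float64(-0.6)], [np.float64(0.033), np.float64(0.0), np.float64(-1.5)], [np.float64(0.044), np.float64(0.0), np.float64(-3.0)], [np.float64(0.055), np.float64(0.001), np.float64(-5.0)], [np.float64(0.066), np.float64(0.0), np.float64(-7.3)], [np.float64(0.077), np.float64(-0.0), np.float64(-9.6)], [
[... 1477 characters left out ...]
. 303.] trayx [  4.7 -41.8]
[[np.float64(0.011), np.float64(0.0), np.float64(-0.0)], [np.float64(0.022), np.float64(-0.0), np.float64(0.0)], [np.float64(0.033), np.float64(0.0), np.float64(-0.0)], [np.float64(0.044), np.float64(-0.0), np.float64(0.0)], [np.float64(0.055), np.float64(0.0), np.float64(0.0)], [np.float64(0.066), np.float64(0.0), np.float64(0.0)], [np.float64(0.076), np.float64(0.0), np.float64(0.0)], [np.float64(0.088), np.float64(0.0), np.float64(0.0)], [np.float64(0.099), np.float64(0.0), np.float64(0.0)], [np.float64(0.109), np.float64(0.0), np.float64(0.0)]]
call end TCP [573. 283.] nut [572. 305.] trayx [  7.1 -41. ]
[[np.float64(0.003), np.float64(-0.0), np.float64(0.0)]]
```

Call:
{"name": "servo_tool", "arguments": {"fingers": [0.01,0.01,0.01,0.01,0.01,0.01,0.01,0.01,0.01,0.01], "linear": [[0.008,0.002,0.0005],[0.017,0.001,0.0007],[0.026,0.001,0.0007],[0.03,0.001,0.0007],[0.034,0.001,0.0007],[0.038,0,0.0007],[0.042,0,0.0007],[0.049,0,0.0007],[0.06,0,0.0007],[0.071,-0.001,0.0007]], "rotation": [[0,0,-2.3],[0,0,-2.3],[0,0,-2.3],[0,0,-2.3],[0,0,-2.3],[0,0,-2.3],[0,0,-2.3],[0,0,-2.3],[0,0,-2.3],[0,0,-2.3]]}}

```text
time: 22.75
tool_pos: [572.9, -155.7, 0.4]
tcp_rot: [180.0, -0.0, 78.9]
ft_force: [-0.2, -0.3, 0.7]
finger_gap: 10.3
grip_force: 0.1
```

Call:
{"name": "servo_tool", "arguments": {"fingers": [0.01,0.01,0.01,0.01,0.01,0.01,0.01,0.01,0.01,0.01], "linear": [[0.011,0,0],[0.022,0,0],[0.033,0,0],[0.044,0,0],[0.055,0.001,0],[0.066,0,0],[0.077,0,0],[0.088,-0.002,0],[0.098,-0.004,0],[0.109,-0.006,0]], "rotation": [[0,0,-0.2],[0,0,-0.6],[0,0,-1.5],[0,0,-3],[0,0,-5],[0,0,-7.3],[0,0,-9.6],[0,0,-11.4],[0,0,-12.6],[0,0,-13.3]]}}

```text
time: 23.75
tool_pos: [587.6, -47.6, 0.4]
tcp_rot: [-180.0, 0.0, 92.3]
ft_force: [-0.5, -0.6, 0.5]
finger_gap: 10.1
grip_force: 0.2
```

```bash
python3 - <<'E'
from tray import *
st=r.sense(); p=st['tool_pos']; print(p,st['tcp_rot'][2]); rel('w14')
plan((588,-26),w(-78,-46),w(8,-42),(p[0],p[1],st['tcp_rot'][2]),lambda d:11 if d<190 else 8,1)
E
```

```text
[ 5.87629093e+02 -4.76106020e+01  3.60035259e-01] 92.30524791983929
px 278 240 r 28 nut [584.1 -24.1   9. ] tray [-306.2 -143.4] ahead 23.6 toolY -2.6 area 2071.0
call end TCP [576.  60.] nut [573.  82.] trayx [-207.4 -103.5]
[[np.float64(0.014), np.float64(0.002), np.float64(-5.7)], [np.float64(0.023), np.float64(0.001), np.float64(-5.7)], [np.float64(0.032), np.float64(0.0), np.float64(-5.7)], [np.float64(0.042), np.float64(-0.001), np.float64(-5.7)], [np.float64(0.053), np.float64(-0.002), np.float64(-5.7)], [np.float64(0.064), np.float64(-0.003), np.float64(-5.7)], [np.float64(0.075), np.float64(-0.004), np.float64(-5.7)], [np.float64(0.086), np.float64(-0.005), np.float64(-5.7)], [np.float64(0.097), np.float64(-0.006), np.float64(-5.7)], [np.float64(0.108), np.float64(-0.007), np.float64(-5.7)]]
call end TCP [561. 163.] nut [559. 185.] trayx [-112.2  -61.5]
[[np.float64(0.011), np.float64(-0.0), np.float64(0.0)], [np.float64(0.022), np.float64(-0.0), np.float64(0.0)], [np.float64(0.033), np.float64(-0.0), np.float64(0.0)], [np.float64(0.044), np.float64(-0.0), np.float64(0.0)], 
[... 670 characters left out ...]
float64(10.0)], [np.float64(0.048), np.float64(-0.0), np.float64(12.5)], [np.float64(0.055), np.float64(0.001), np.float64(14.8)], [np.float64(0.063), np.float64(0.002), np.float64(16.6)], [np.float64(0.071), np.float64(0.004), np.float64(17.9)], [np.float64(0.078), np.float64(0.006), np.float64(18.7)]]
call end TCP [567. 281.] nut [572. 303.] trayx [  5.  -42.1]
[[np.float64(0.008), np.float64(-0.0), np.float64(0.5)], [np.float64(0.016), np.float64(-0.0), np.float64(0.8)], [np.float64(0.024), np.float64(-0.0), np.float64(1.0)], [np.float64(0.032), np.float64(-0.0), np.float64(1.1)], [np.float64(0.039), np.float64(0.0), np.float64(1.1)], [np.float64(0.041), np.float64(0.0), np.float64(1.1)]]
```

Nested nicely; it has passed the lens and foot.

Call:
{"name": "servo_tool", "arguments": {"fingers": [0.01,0.01,0.01,0.01,0.01,0.01,0.01,0.01,0.01,0.01], "linear": [[0.01,0,0],[0.021,0,0],[0.032,0,0],[0.042,-0.001,0],[0.053,-0.002,0],[0.064,-0.003,0],[0.075,-0.004,0],[0.086,-0.005,0],[0.097,-0.006,0],[0.108,-0.007,0]], "rotation": [[0,0,-1],[0,0,-2],[0,0,-3],[0,0,-4],[0,0,-5],[0,0,-5.7],[0,0,-5.7],[0,0,-5.7],[0,0,-5.7],[0,0,-5.7]]}}

```text
time: 24.8
tool_pos: [576.4, 60.2, 0.4]
tcp_rot: [180.0, -0.0, 97.9]
ft_force: [-0.5, -1.3, 0.4]
finger_gap: 9.9
grip_force: 0.1
```

Call:
{"name": "servo_tool", "arguments": {"fingers": [0.01,0.01,0.01,0.01,0.01,0.01,0.01,0.01,0.01,0.01], "linear": [[0.011,0,0],[0.022,0,0],[0.033,0,0],[0.044,0,0],[0.055,0,0],[0.066,0,-0.001],[0.077,0,-0.001],[0.088,0,-0.001],[0.096,0,-0.001],[0.104,0,-0.001]], "rotation": [[0,0,0],[0,0,0],[0,0,0],[0,0,0],[0,0,0],[0,0,0],[0,0,0],[0,0,0.4],[0,0,0.8],[0,0,1.5]]}}

```text
time: 25.8
tool_pos: [562.1, 162.9, 1.4]
tcp_rot: [180.0, 0.0, 96.4]
ft_force: [-0.4, -0.0, -0.6]
finger_gap: 10.0
grip_force: 0.2
```

Call:
{"name": "servo_tool", "arguments": {"fingers": [0.01,0.01,0.01,0.01,0.01,0.01,0.01,0.01,0.01,0.01], "linear": [[0.008,0,0],[0.016,-0.001,0],[0.024,-0.001,0],[0.032,-0.001,0],[0.04,-0.001,0],[0.048,0,-0.0005],[0.055,0.001,-0.0005],[0.063,0.002,-0.0005],[0.071,0.004,-0.0005],[0.078,0.006,-0.0005]], "rotation": [[0,0,1.1],[0,0,2.7],[0,0,4.8],[0,0,7.3],[0,0,10],[0,0,12.5],[0,0,14.8],[0,0,16.6],[0,0,17.9],[0,0,18.7]]}}

```text
time: 26.8
tool_pos: [559.3, 241.0, 1.8]
tcp_rot: [-180.0, 0.0, 77.7]
ft_force: [-0.8, -0.4, 0.8]
finger_gap: 10.1
grip_force: 0.2
```

```bash
python3 - <<'E'
from tray import *
st=r.sense(); print(st['tool_pos'],st['tcp_rot'][2]); rel('w15')
E
```

```text
[559.3400651  240.96851729   1.81838866] 77.65209476976077
px 278 241 r 28 nut [561.8 263.1   9. ] tray [-36.2 -43.1] ahead 22.1 toolY -2.3 area 2048.0
px 190 134 r 33 nut [534.8 322.2   9. ] tray [13.2 -0.9] ahead 74.1 toolY -41.3 area 2744.5
```

Call:
{"name": "servo_tool", "arguments": {"fingers": [0.01,0.01,0.01,0.01,0.01,0.01,0.01,0.01,0.01,0.01], "linear": [[0.008,0,0],[0.017,0,0],[0.026,0,0],[0.034,0,0],[0.042,0,0],[0.045,0,0],[0.045,0,0],[0.03,0,0],[0.01,0,0],[0,0,-0.02]], "rotation": [[0,0,0],[0,0,0],[0,0,0],[0,0,0],[0,0,0],[0,0,0],[0,0,0],[0,0,0],[0,0,0],[0,0,0]]}}

```text
time: 27.85
tool_pos: [556.0, 237.0, 18.5]
tcp_rot: [-179.7, 0.2, 77.7]
ft_force: [-0.5, -0.5, -0.8]
finger_gap: 10.0
grip_force: 0.0
```

```bash
python3 - <<'E'
from tray import *
st=r.sense(); print(st['tool_pos'],st['tcp_rot'][2]); rel('w16')
go(402,-237,102,71.9)
E
```

```text
[556.0100502  237.00804586  18.47749327] 77.68801346848876
px 284 136 r 28 nut [571.9 307.4   9. ] tray [  9.2 -40.6] ahead 72.1 toolY 0.5 area 1980.5
px 204 122 r 30 nut [535.2 322.5   9. ] tray [13.6 -1.2] ahead 79.1 toolY -38.5 area 2205.5
from [559.2 237.1  23.8] 77.7 tool shift [-496.8  -52.1  -78.2] turn z 5.8
```

Two nuts are in. Now nut B.

Call:
{"name": "servo_tool", "arguments": {"fingers": [0.01,0.01,0.01,0.01,0.01,0.01,0.01,0.01,0.01,0.01], "linear": [[-0.005,0,-0.04],[-0.03,-0.003,-0.075],[-0.075,-0.008,-0.08],[-0.12,-0.012,-0.08],[-0.165,-0.017,-0.08],[-0.21,-0.022,-0.08],[-0.255,-0.027,-0.08],[-0.3,-0.031,-0.08],[-0.345,-0.036,-0.08],[-0.39,-0.041,-0.08]], "rotation": [[0,0,0],[0,0,0],[0,0,1],[0,0,2],[0,0,3],[0,0,4],[0,0,5],[0,0,5.8],[0,0,5.8],[0,0,5.8]]}}

```text
time: 28.9
tool_pos: [435.3, -134.0, 102.0]
tcp_rot: [179.9, 0.0, 71.9]
ft_force: [1.4, -0.1, 0.0]
finger_gap: 10.0
grip_force: 0.0
```

```bash
python3 - <<'E'
from tray import *
go(402,-237,1,71.9)
E
```

```text
from [ 435.3 -134.   102. ] 71.9 tool shift [-108.2    0.4  101. ] turn z 0.0
```

Call:
{"name": "servo_tool", "arguments": {"fingers": [0.01,0.01,0.01,0.01,0.01,0.01,0.01,0.01,0.01,0.01], "linear": [[-0.045,0,0],[-0.09,0,0],[-0.106,0,0],[-0.106,0,0.03],[-0.106,0,0.06],[-0.106,0,0.08],[-0.106,0,0.092],[-0.106,0,0.099],[-0.106,0,0.101],[-0.106,0,0.101]], "rotation": [[0,0,0],[0,0,0],[0,0,0],[0,0,0],[0,0,0],[0,0,0],[0,0,0],[0,0,0],[0,0,0],[0,0,0]]}}

```text
time: 29.9
tool_pos: [404.0, -233.1, 1.5]
tcp_rot: [179.9, 0.0, 71.9]
ft_force: [-0.1, -0.1, 0.8]
finger_gap: 9.9
grip_force: 0.0
```

```bash
python3 - <<'E'
from tray import *
st=r.sense(); p=st['tool_pos']; print(p,st['tcp_rot'][2]); rel('w17')
plan((423,-176),(452,-85),w(10,40),(p[0],p[1],st['tcp_rot'][2]),lambda d:9 if d<-12 else 4 if d<5 else 7 if d<12 else 11,40)
E
```

```text
[ 404.0437623  -233.06078923    1.5092745 ] 71.932605098046
px 280 168 r 30 nut [ 420.8 -176.9    9. ] tray [-498.   -28.4] ahead 58.6 toolY -1.5 area 2307.0
call end TCP [ 427. -162.] nut [ 434. -141.] trayx [-459.5  -31.4]
[[np.float64(0.007), np.float64(0.001), np.float64(-0.4)], [np.float64(0.016), np.float64(0.001), np.float64(-0.4)], [np.float64(0.025), np.float64(0.001), np.float64(-0.4)], [np.float64(0.034), np.float64(0.001), np.float64(-0.4)], [np.float64(0.038), np.float64(0.0), np.float64(-0.4)], [np.float64(0.042), np.float64(0.0), np.float64(-0.4)], [np.float64(0.046), np.float64(0.0), np.float64(-0.4)], [np.float64(0.053), np.float64(0.0), np.float64(-0.4)], [np.float64(0.064), np.float64(0.0), np.float64(-0.4)], [np.float64(0.075), np.float64(0.0), np.float64(-0.5)]]
call end TCP [455. -56.] nut [457. -34.] trayx [-350.4  -24.1]
[[np.float64(0.011), np.float64(0.0), np.float64(-0.2)], [np.float64(0.022), np.float64(0.0), np.float64(-0.8)], [np.float64(0.033), np.float64(0.0), np.float64(-1.8)], [np.float64(0.044), np.float64(0.0), np.float64(-3.2)], [np.float64(0.055)
[... 1781 characters left out ...]
64(0.0), np.float64(-0.0)], [np.float64(0.044), np.float64(0.0), np.float64(-0.0)], [np.float64(0.055), np.float64(0.0), np.float64(0.0)], [np.float64(0.066), np.float64(0.0), np.float64(-0.0)], [np.float64(0.077), np.float64(0.0), np.float64(-0.0)], [np.float64(0.088), np.float64(0.0), np.float64(0.0)], [np.float64(0.099), np.float64(-0.0), np.float64(0.0)], [np.float64(0.109), np.float64(0.0), np.float64(-0.0)]]
call end TCP [492. 306.] nut [494. 328.] trayx [ 7.6 39.6]
[[np.float64(0.011), np.float64(-0.0), np.float64(0.0)], [np.float64(0.023), np.float64(0.0), np.float64(0.0)], [np.float64(0.032), np.float64(0.0), np.float64(-0.0)], [np.float64(0.034), np.float64(0.0), np.float64(-0.0)]]
```

Call:
{"name": "servo_tool", "arguments": {"fingers": [0.01,0.01,0.01,0.01,0.01,0.01,0.01,0.01,0.01,0.01], "linear": [[0.007,0,0.0005],[0.016,-0.001,0.0007],[0.025,-0.001,0.0007],[0.031,-0.001,0.0007],[0.035,-0.001,0.0007],[0.038,-0.001,0.0007],[0.042,-0.001,0.0007],[0.049,-0.001,0.0007],[0.059,-0.001,0.0007],[0.07,0,0.0007]], "rotation": [[0,0,0],[0,0,0],[0,0,0],[0,0,0],[0,0,0],[0,0,0],[0,0,0],[0,0,0],[0,0,-0.2],[0,0,-0.5]]}}

```text
time: 30.95
tool_pos: [425.5, -165.5, 0.2]
tcp_rot: [-180.0, -0.0, 72.4]
ft_force: [-0.6, 0.5, 0.5]
finger_gap: 10.7
grip_force: 0.2
```

Call:
{"name": "servo_tool", "arguments": {"fingers": [0.01,0.01,0.01,0.01,0.01,0.01,0.01,0.01,0.01,0.01], "linear": [[0.011,0,0],[0.022,0,0],[0.033,0,0],[0.044,0,0],[0.055,0,0],[0.066,0,0],[0.077,-0.001,0],[0.088,-0.002,0],[0.099,-0.004,0],[0.109,-0.006,0]], "rotation": [[0,0,-0.2],[0,0,-0.8],[0,0,-1.8],[0,0,-3.2],[0,0,-5.1],[0,0,-7.1],[0,0,-8.9],[0,0,-10.2],[0,0,-11],[0,0,-11.4]]}}

```text
time: 31.95
tool_pos: [452.6, -59.5, 0.2]
tcp_rot: [-180.0, -0.0, 83.9]
ft_force: [0.7, -1.0, 0.5]
finger_gap: 9.9
grip_force: 0.2
```

```bash
python3 - <<'E'
from tray import *
st=r.sense(); p=st['tool_pos']; print(p,st['tcp_rot'][2]); rel('w18')
go(*(w(9,42)-22.5*np.array([.1,.995])),1,84)
E
```

```text
[ 4.52564141e+02 -5.94826054e+01  1.80626701e-01] 83.88090306011831
px 280 241 r 28 nut [453.7 -36.3   9. ] tray [-353.8  -21.5] ahead 23.2 toolY -1.3 area 2062.5
from [ 4.525e+02 -5.840e+01  1.000e-01] 83.9 tool shift [367.9  -1.4  -0.9] turn z -0.1
```

Call:
{"name": "servo_tool", "arguments": {"fingers": [0.01,0.01,0.01,0.01,0.01,0.01,0.01,0.01,0.01,0.01], "linear": [[0.011,0,0],[0.022,0,0],[0.033,0,0],[0.044,0,0],[0.055,0,0],[0.066,0,0],[0.077,0,0],[0.088,0,0],[0.099,0,0],[0.11,0,0]], "rotation": [[0,0,0],[0,0,0],[0,0,0],[0,0,0],[0,0,0],[0,0,0],[0,0,0],[0,0,0],[0,0,0],[0,0,0]]}}

```text
time: 33.0
tool_pos: [464.4, 49.9, 0.2]
tcp_rot: [180.0, 0.0, 83.8]
ft_force: [0.4, 0.1, 0.4]
finger_gap: 9.6
grip_force: 0.1
```

Call:
{"name": "servo_tool", "arguments": {"fingers": [0.01,0.01,0.01,0.01,0.01,0.01,0.01,0.01,0.01,0.01], "linear": [[0.011,0,0],[0.022,0,0],[0.033,0,0],[0.044,0,0],[0.055,-0.001,0],[0.066,-0.001,0],[0.077,-0.001,-0.0005],[0.088,-0.001,-0.001],[0.099,-0.001,-0.001],[0.11,-0.001,-0.001]], "rotation": [[0,0,0],[0,0,0],[0,0,0],[0,0,0],[0,0,0],[0,0,0],[0,0,0],[0,0,0],[0,0,0],[0,0,0]]}}

```text
time: 34.0
tool_pos: [475.3, 159.3, 1.2]
tcp_rot: [180.0, 0.0, 83.8]
ft_force: [-0.3, -0.2, 0.2]
finger_gap: 10.0
grip_force: 0.2
```

Call:
{"name": "servo_tool", "arguments": {"fingers": [0.01,0.01,0.01,0.01,0.01,0.01,0.01,0.01,0.01,0.01], "linear": [[0.009,0,0],[0.017,0,-0.0005],[0.025,0,-0.0005],[0.033,0,-0.0005],[0.041,0,-0.0005],[0.049,0,-0.0008],[0.057,0,-0.0008],[0.066,0,-0.0008],[0.076,0,-0.0008],[0.086,0,-0.0008]], "rotation": [[0,0,0],[0,0,0],[0,0,0],[0,0,0],[0,0,0],[0,0,0],[0,0,0],[0,0,0],[0,0,0],[0,0,0]]}}

```text
time: 35.0
tool_pos: [484.5, 244.7, 2.1]
tcp_rot: [180.0, -0.0, 83.8]
ft_force: [-0.3, -1.1, 0.5]
finger_gap: 9.9
grip_force: 0.4
```

```bash
python3 - <<'E'
from tray import *
st=r.sense(); p=st['tool_pos']; print(p,st['tcp_rot'][2]); rel('w19')
E
```

```text
[484.52926406 244.70558948   2.05044879] 83.82666955816138
px 280 241 r 28 nut [485.7 267.1   9. ] tray [-53.3  31.2] ahead 22.4 toolY -1.2 area 2045.0
px 462 139 r 37 nut [571.9 307.6   9. ] tray [  9.4 -40.6] ahead 71.9 toolY 80.1 area 3082.0
px 380 114 r 35 nut [535.7 322.    9. ] tray [13.3 -1.8] ahead 82.4 toolY 42.5 area 2958.5
```

Call:
{"name": "servo_tool", "arguments": {"fingers": [0.01,0.01,0.01,0.01,0.01,0.01,0.01,0.01,0.01,0.01], "linear": [[0.009,0,0],[0.018,0,0],[0.027,0,0],[0.037,0,0],[0.047,0,0],[0.055,0,0],[0.06,0,0],[0.061,0,0],[0.055,0,0],[0.035,0,0]], "rotation": [[0,0,0],[0,0,0],[0,0,0],[0,0,0],[0,0,0],[0,0,0],[0,0,0],[0,0,0],[0,0,0],[0,0,0]]}}

```text
time: 36.05
tool_pos: [488.3, 279.1, 2.2]
tcp_rot: [180.0, -0.0, 83.9]
ft_force: [0.0, -0.2, -0.0]
finger_gap: 9.9
grip_force: 0.0
```

Call:
{"name": "servo_tool", "arguments": {"fingers": [0.01,0.01,0.01,0.01,0.01,0.01,0.01,0.01,0.01,0.01], "linear": [[-0.025,0,0],[-0.04,0,-0.02],[-0.06,0,-0.06],[-0.1,0,-0.1],[-0.14,0,-0.12],[-0.19,0,-0.13],[-0.235,0,-0.14],[-0.25,0,-0.15],[-0.25,0,-0.15],[-0.25,0,-0.15]], "rotation": [[0,0,0],[0,0,0],[0,0,0],[0,0,0],[0,0,0],[0,0,0],[0,0,0],[0,0,0],[0,0,0],[0,0,0]]}}

```text
time: 37.05
tool_pos: [461.2, 29.8, 152.0]
tcp_rot: [180.0, -0.0, 83.7]
ft_force: [-0.2, 0.5, 0.5]
finger_gap: 10.0
grip_force: 0.0
```

```bash
python3 - <<'E'
from tray import *
s=gold('top','t20',10,25); print(r.sense()['ft_force'])
a=dict(np.load('top0.npz'))['frame'].astype(int); d=np.abs(a-s['frame']).max(2)
for n,(u,v) in dict(foot1=(254,152),foot2=(265,281),lens=(251,219),tape=(296,132),prof=(175,117),sd=(353,317)).items():
    D=[np.mean((a[v-14:v+14,u-20:u+20]<60).all(2)),np.mean((s['frame'][v-14:v+14,u-20:u+20]<60).all(2))]; print(n,d[v-14:v+14,u-20:u+20].mean().round(1),np.round(D,3))
E
```

```text
gold [ 93. 201.] 88 [573.3 309.9  10. ] tray [ 11.9 -41.3]
[ 0.02990037 -0.51343591 -0.36838698]
foot1 7.6 [0.184 0.189]
foot2 22.0 [0.226 0.212]
lens 8.1 [0.034 0.043]
tape 7.1 [0.221 0.231]
prof 9.8 [0. 0.]
sd 32.3 [0. 0.]
```

```bash
python3 - <<'E'
from tray import *
rel('w21'); s=gold('scene','s21',10,15)
m=dict(np.load('t20.npz')); print([np.round(proj(m,q)) for q in((535,322,10),(496,328,10),(461,30,152))]); u,v=map(int,proj(m,(515,325,10))); asc(m,v-25,v+25,u-35,u+35,1)
E
```

```text
gold [369. 345.] 67 [493.4 326.7  10. ] tray [ 6.1 40.2]
gold [340. 351.] 68 [573.1 307.1  10. ] tray [  9.3 -41.8]
gold [354. 350.] 67 [536.6 322.1  10. ] tray [13.6 -2.6]
[array([ 87., 217.]), array([ 85., 233.]), array([200., 247.])]
...+++++++++++++++bbbbbbbbbbbbbbbbbb++g######gggg+bbbbbbbbbbbbbbbbbbbb
...+++++++++++++++bbbbbbbbbbbbbbbbbb+gg######gggg+bbbbbbbbbbbbbbbbbbbb
...+++++++++++++++bbbbbbbbbbbbbbbbbbb+gg####gggg++bbbbbbbbbbbbbbbbbbbb
...++++++++++++++bbbbbbbbbbbbbbbbbbbb++g+##ggggg+bbbbbbbbbbbbbbbbbbbbb
...++++++++++++++bbbbbbbbbbbbbbbbbbbbb+gggggggg++bbbbbbbbbbbbbbbbbbbbb
..+++++++++++++++bbbbbbbbbbbbbbbbbbbbb++ggggggg+bbbbbbbbbbbbbbbbbbbbbb
..++++++++++++++bbbbbbbbbbbbbbbbbbbbbbbb+++++++bbbbbbbbbbbbbbbbbbbbbb+
..++++++++++++++bbbbbbbbbbbbbbbbbbbbbbbbbbbbbbbbbbbbbbbbbbbbbbbbbbbbb+
.+++++++++++++++bbbbbbbbbbbbbbbbbbbbbbbbbbbbbbbbbbbbbbbbbbbbbbbbbbbbb+
..++++++++++++++bbbbbbbbbbbbbbbbbbbbbbbbbbbbbbbbbbbbbbbbbbbbbbbbbbbb++
..+++++++++++++bbbbbbbbbbbbbbbbbbbbbbbbbbbbbbbbbbbbbbbbbbbbbbbbbbbbb++
.++++++++++++++bbbbbbbbbbbbbbbbbb++++++++++++++++++++bbbbbbbbbbbbbbb++
.++++++++++
[... 1986 characters left out ...]
bbbbbbb+......+#+..........++................................
++++++bbbbbbbbbb+......++.........++++................................
+++++bbbbbbbbbb++......++.........+.++................................
+++++bbbbbbbbbb++......++.........++++................................
+++++bbbbbbbbbb+.......#+.........++++................................
+++++bbbbbbbbbb+......+#+..........++.................................
++++bbbbbbbbbbb+......+++..........++.................................
++++bbbbbbbbbbb+......++.........++++.................................
+++++bbbbbbbbb++......++.........++++.................................
+++++++++bbbbb++......++.........++++.................................
```

The scene camera shows all three nuts on the tray floor, at tray (6,40), (9,-42) and (14,-3). The arm is clear, and the foot, lens and tape patches look unchanged. Handing in.

```bash
python3 -c "
from bench import r
print(r.hand_in())"
```

```text
the job is handed in; nothing more can be done
None
```

I swept all three nuts over the lip and handed the job in at about 37 s; the last picture shows them on the tray floor at tray (6, 40), (9, -42) and (14, -3) mm, the feet, lens and tape looked unmoved in a rough image comparison, the arm's shadow left the screwdriver check inconclusive, early passes slid over one nut because I had misjudged the fingertip height, and no verdict came back.

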